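# Hang the tube caddy on the free branch of the lab carousel

### The job

Turn the caddy carousel gently until its empty branch stands over the yellow pointer on the base. Then hang the red tube caddy on that branch: slide the keyhole in its back plate over the pin head, keep pushing gently until the plate bears on the orange collar, and lower the caddy until it hangs fully home on the pin; never force anything, keep the tubes upright, leave the other things on the bench where they are, and let go.

Things in the scene. Friction and masses are not known exactly. Their poses are not given: they have to be found in the camera images.
- stand: Fixed white base disc of the carousel, 196 mm across; origin on the turning axis at bench level. Its x axis points from the yellow pointer to the axis (pointer towards -x). A column carries the turning tree: grey hub, 32 mm diameter, from 160 to 235 mm height, with four level branches 90 degrees apart.
- tree (a joint): Angle of the tree about the vertical, rad, anticlockwise from above positive; 0 when the empty branch is exactly over the yellow pointer; starts at 0.8 to 1.9. Turns stiffly (friction 0.15 N m) and stays where left; range -3.1 to 3.1. The other branches carry blue, green and grey caddies fixed to the tree, out to 141 mm from the axis, heights 120 to 275 mm.
- front_mark (a point): Point on the yellow pointer of the base, 85 mm from the turning axis, 14 mm above the bench.
- branch_end (a point): Centre of the empty branch's outer end, 85 mm from the turning axis, 215 mm above the bench. The branch is a level aluminium bar, 14 x 14 mm in section, from the hub to here. Axes turn with the tree: x points inward to the axis (the branch points along -x), z up. From here a hanger pin sticks out on the same centre line (see pin_base).
- caddy: Red tube caddy, 50 (x) x 60 (y) x 155 mm high, 0.13 to 0.22 kg, standing on the bench; origin at the centre of its underside. At its back (+x) a plate 5 mm thick (x 20 to 25), 60 wide, 118 high, with a keyhole; in front a tray 22 mm high with three tubes, tops at z = 48 mm. It hangs with its +x pointing inward, along +x of branch_end.
- caddy_seat (a point): Point in the slot, 22.5 mm behind (+x) and 95 mm above the caddy's origin, mid-thickness of the plate: where the centre of the neck lies when the caddy has been lowered fully home (23.5 mm lower than with the head centred in the entry opening).
- reagent: Bystander: capped reagent bottle, 52 mm diameter, 105 mm body; origin at centre of underside.
- tipbox: Bystander: blue pipette-tip box with clear lid, 85 x 120 x 58 mm; origin at centre of underside.
- beaker: Bystander: glass beaker, 60 mm diameter at the rim, 70 mm high; origin at centre of underside.
- pin_base (a point): Point of the tree on the pin's centre line, 6 mm outward of branch_end, same axes. The pin's extension e is stiffly preset at 0 to 12 mm, not measured, not to be forced: feel for it. Outward of this point: orange collar (28 mm diameter), its bearing face e out; neck, 8 mm diameter, 8 mm long; round head, 17 mm diameter, 5 mm thick, outer face 13 mm + e out.
- caddy_tab (a point): Centre of the grip tab on the caddy's plate, 22.5 mm behind (+x) and 136.5 mm above the caddy's origin, same axes: 12 mm thick (x), 30 mm wide (y), 37 mm high (z from 118 to 155 mm). Grip it from above.
- caddy_entry (a point): Centre of the keyhole's entry opening, 22.5 mm behind (+x) and 71.5 mm above the caddy's origin, mid-thickness of the plate: 24 mm wide, 23 mm high, through the plate along x. The pin head passes only here. Above it a slot for the neck, 11.5 mm wide with flared mouth, ends at z = 99 mm above the origin.
There are look-alikes about, which are no part of the job. There is more than one size of the caddy; the one meant has the size given above.

How it is judged:
On the way, in this order (a step that is already met when the one before it is completed fails the run):
1. the empty branch stands over the yellow pointer (its end within 18 mm of the pointer's mark, seen from above) (horizontal distance between branch_end and front_mark below 0.018 m), for 0.2 s.
2. the raised caddy, pin head in its keyhole, bears on the pin with more than 1 N (horizontal distance between branch_end and front_mark below 0.018 m and z of caddy_seat in the frame of branch_end between 0.01 and 0.032 m and y of caddy_seat in the frame of branch_end between -0.007 and 0.007 m and x of caddy_seat in the frame of branch_end above -0.026 m and contact force between caddy and stand above 1 N), for 0.05 s.
At the end, for the whole second after the job is handed in: The red caddy hangs released and at rest on the empty branch's pin: seat point within 5 mm sideways and -5 to +4 mm in height of the pin's centre line, 4 to 30 mm beyond the branch end, leaning under 0.25 rad, bearing on the pin; branch end still within 18 mm of the pointer's mark (horizontal distance between branch_end and front_mark below 0.018 m and z of caddy_seat in the frame of branch_end between -0.005 and 0.004 m and y of caddy_seat in the frame of branch_end between -0.005 and 0.005 m and x of caddy_seat in the frame of branch_end between -0.03 and -0.004 m and angle between caddy's own z axis and vertical below 0.25 rad and contact force between caddy and stand above 0.5 N and linear speed of caddy below 0.03 m/s); the robot touches nothing.
It fails at once if the caddy is pressed on the carousel with more than 25 N (contact force between caddy and stand above 25 N).
It fails at once if the robot pushes the carousel with more than 25 N (contact force between any of the arm, the fingers and stand above 25 N).
It fails at once if the caddy is tipped by more than 0.5 rad (angle between caddy's own z axis and vertical above 0.5 rad).
It fails at once if the bottle, tip box or beaker is moved by more than 25 mm (distance of any of reagent, tipbox, beaker from where it was at the start of the episode above 0.025 m).
It also fails if it takes over 72 s, if anything falls off the work surface, if the arm or the gripper's body presses on something with over 40 N, if the wrist force passes 120 N, or if a joint passes its speed limit or range.

### The arm

A 6-joint arm with a two-finger parallel gripper is mounted at the origin on the work surface. World frame = base frame: x ahead of the robot, y to its left, z up, the work surface at z = 0. Lengths are in m, angles in rad, forces in N, time in s.
With the tool pointing down it reaches from about 0.3 to 0.775 m from the base axis. Payload 14.6 kg.
Tool frame: the origin (TCP) lies at the very end of the fingers, on their centre line; the grasp point (between the pads) lies 19 mm behind it; z points along the fingers, y is the direction in which the jaws open and shut (so a half turn about z gives the same grasp; the last joint's range is limited). The gripper opens to 94 mm and grips with 3 to 60 N. Pads are 16 mm wide; open, the fingers measure 119 mm over their backs; the gripper's body (75 mm by 177 mm) begins 78 mm behind the grasp point.
Start: joints at [1.085, 0.3, 1.521, -0, 1.321, -0.067], TCP at [0.224, 0.502, 0.205] pointing down, gripper open.
Joint ranges: [-3.03, 3.03], [-0.79, 2.21], [0.23, 2.52], [-1.04, 4.18], [0, 3.07], [-2.55, 2.55]. Speed limits (rad/s): [2.22, 2.22, 2.57, 3.14, 3.14, 3.14].

### API

Orientations are given as [roll, pitch, yaw] about the fixed x, y, z axes, in that order (R = Rz(yaw) Ry(pitch) Rx(roll)).
In Python, from station import ctrl, vision, ticket gives the robot as it stands.
- The arm moves only by the tool step_arm, never from a script. Its argument "steps" is a list of rows, each an object of numbers: "x", "y", "z": the shift along the tool's x, y, z in m; "ax", "ay", "az": the turn, a rotation vector about the tool's x, y, z in degrees; "claw": the finger opening in m, from 0 to 0.094. A call has 1 to 5 rows; each row shifts and turns the pose as measured when the row begins, along the tool's axes as they then stand; what a row does not reach is not made up. A row lasts 1/12 s, in which the tool goes at most 41.7 mm and 7.16 degrees, less where a joint would pass 70% of its speed; a pose out of reach is approached as far as the arm can. A call with a gripper value outside its range is refused whole. The fingers move at their own pace and stop on an object; "grip_force" is the grip in N (left out, the last holds). Time passes only in rows, so rows that do not move let the fingers close. It gives the time, the measured TCP pose, the force and the opening at its end, in the units of the state.
- ctrl.get_obs(): the state, without advancing time (a new reading comes with each control period).
- vision.camera(name): name is "scene" or "top"; returns (picture, depth): 480x640x3 uint8, red, green, blue; 480x640 float32, m along the optical axis (not along the pixel's ray), 0 where there is no reading.
- vision.camera_params(name): a dict with "fov_y" (degrees; the focal length in pixels is half the picture's height over the tangent of half this angle, whatever the lens; pixels are square), "cx", "cy" (the principal point, pixels), "origin" and "attitude" of the camera in the world. Camera axes: x right, y up, looking along -z (the intrinsics and any distortion apply to the point x, -y, -z); pixel columns grow to the right and rows downward; lengths in m; the calibration is good to about 2 mm. A picture is of the moment at which its call begins. camera_params takes no time and is no camera call.
- ticket.hand_in(): hands the job in, once; it reports no verdict.
The state is a dict: "time_s": time; "qpos": joint angles; "joint_vel": joint speeds; "tau": joint torques, N m; "ee_pos": TCP position; "eef_rot": TCP orientation; "force": force on the tool from outside, world axes, zero at the start; "moment": the same for the moment, N m; "grip_width": finger opening in m.
Only numpy, scipy, OpenCV 4.12 (cv2) and the standard library are available. Lean on these libraries where they do the work, as an engineer would, in place of code of your own. Each camera call takes 0.05 s, during which the arm holds its last target.

## Working session

There is one attempt and no reset: what is moved stays moved. The work goes in short steps, Python scripts to look and compute and a tool call to move; the robot and the scene stay as the last step left them, time stands still between calls to the robot, and variables do not carry over. Pictures are saved under pics/ and viewed, and the job is handed in when it is done.

Besides the shell and the picture viewer there is one more tool, called after "Emit:" as a command line: name --argument value ..., lists and objects as JSON in quotes. step_arm: Moves the arm, as the interface text tells. Its arguments: {"type":"object","properties":{"steps":{"type":"array"},"grip_force":{"type":"number"}},"required":["steps"]}

```bash
ls; mkdir -p pics; python3 - <<'E'
from station import ctrl, vision, ticket
import cv2, numpy as np
print(ctrl.get_obs())
for n in ("scene","top"):
    im,d=vision.camera(n); p=vision.camera_params(n); print(n,p)
    np.savez(f"pics/{n}0.npz",im=im,d=d)
    cv2.imwrite(f"pics/{n}0.png",im[:,:,::-1])
E
```

```text
pics
{'time_s': 0.0, 'qpos': array([ 1.08540573e+00,  3.00465396e-01,  1.52158234e+00, -3.22501154e-05,
        1.32070711e+00, -6.66262061e-02]), 'joint_vel': array([ 0.00010329,  0.00025832, -0.00054025,  0.00096863,  0.00119241,
        0.00106944]), 'tau': array([-7.49063183e-04, -5.31810093e+01, -3.52744353e+01,  7.07768602e-02,
        2.43422430e-02, -9.95453934e-05]), 'ee_pos': array([0.22354672, 0.50222926, 0.20488893]), 'eef_rot': array([-3.14043097e+00, -4.62065386e-05,  2.72283624e+00]), 'force': array([-0.08024338, -0.44166977,  0.62944148]), 'moment': array([-0.03325649,  0.00917541, -0.06146035]), 'grip_width': 0.09352253542834092}
scene {'fov_y': 50.41278540115552, 'cx': 318.42301774701986, 'cy': 242.54872069208363, 'origin': array([ 0.841117  , -0.36834956,  0.81649587]), 'attitude': array([ 0.55986679, -0.01506663,  0.84720248])}
top {'fov_y': 56.35826746759559, 'cx': 321.41277401642094, 'cy': 247.09789751050062, 'origin': array([ 0.4136887 , -0.09466219,  0.9830591 ]), 'attitude': array([ 0.12878312, -0.00371176, -1.59805945])}
```

View pics/scene0.png

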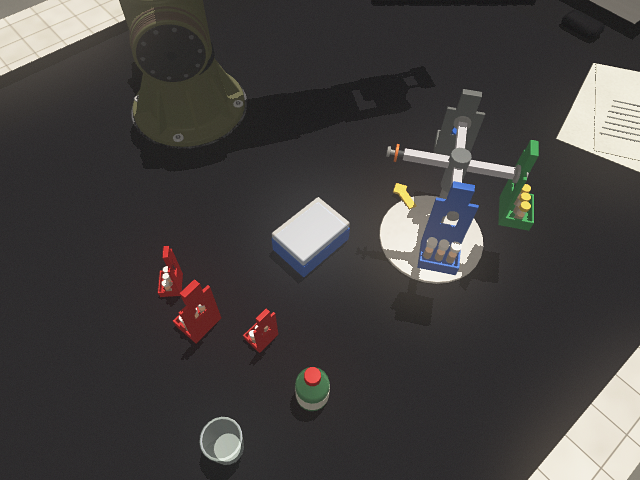

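View pics/top0.png

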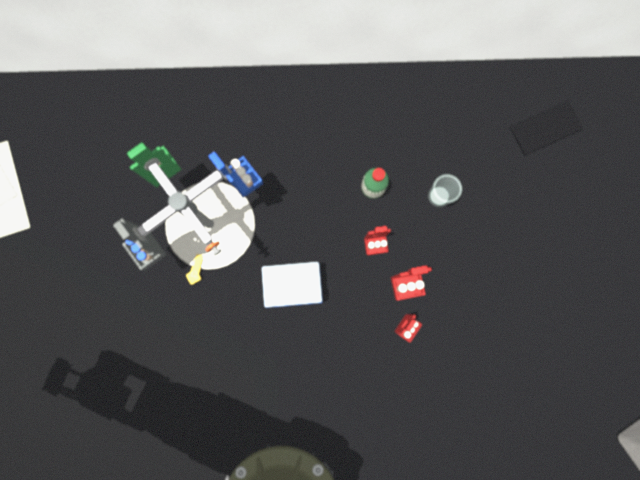

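```bash
cat > h.py <<'E'
import numpy as np, cv2
from scipy.spatial.transform import Rotation as R
def load(n,tag):
    z=np.load(f"pics/{n}{tag}.npz"); return z['im'],z['d']
def snap(n,tag):
    from station import vision
    im,d=vision.camera(n); np.savez(f"pics/{n}{tag}.npz",im=im,d=d); cv2.imwrite(f"pics/{n}{tag}.png",im[:,:,::-1]); return im,d
def par(n):
    from station import vision
    p=vision.camera_params(n); f=240/np.tan(np.radians(p['fov_y']/2))
    return f,p['cx'],p['cy'],np.array(p['origin']),R.from_euler('xyz',p['attitude']).as_matrix()
def cloud(n,d):
    f,cx,cy,o,M=par(n); v,u=np.mgrid[0:480,0:640]
    P=np.stack([(u-cx)/f*d,-(v-cy)/f*d,-d],-1)
    return P@M.T+o
def ray(n,u,v):
    f,cx,cy,o,M=par(n); return o,M@np.array([(u-cx)/f,-(v-cy)/f,-1.])
def onz(n,u,v,z):
    o,r=ray(n,u,v); return o+r*(z-o[2])/r[2]
def proj(n,P):
    f,cx,cy,o,M=par(n); c=(np.atleast_2d(P)-o)@M; return np.c_[cx+f*c[:,0]/-c[:,2],cy-f*c[:,1]/-c[:,2]]
E
python3 - <<'E'
from h import *
np.set_printoptions(precision=4,suppress=True)
for n in("scene","top"):
    im,d=load(n,"0"); C=cloud(n,d); hsv=cv2.cvtColor(im,cv2.COLOR_RGB2HSV)
    print(n,"bench z", np.median(C[...,2][(hsv[...,2]<60)&(d>0)]), (d>0).mean())
    red=((hsv[...,0]<8)|(hsv[...,0]>172))&(hsv[...,1]>130)&(hsv[...,2]>60)&(d>0)
    k,l,s,c=cv2.connectedComponentsWithStats(red.astype(np.uint8))
    for i in range(1,k):
        if s[i,4]>60:
            P=C[l==i]; print(s[i],c[i],P.min(0),P.max(0))
    yel=(abs(hsv[...,0].astype(int)-25)<6)&(hsv[...,1]>130)&(hsv[...,2]>120)&(d>0)
    k,l,s,c=cv2.connectedComponentsWithStats(yel.astype(np.uint8))
    for i in range(1,k):
        if s[i,4]>15:
            P=C[l==i]; print('yel',s[i],c[i],np.median(P,0),P.min(0),P.max(0))
    ora=(abs(hsv[...,0].astype(int)-11)<5)&(hsv[...,1]>150)&(hsv[...,2]>100)&(d>0)
    k,l,s,c=cv2.connectedComponentsWithStats(ora.astype(np.uint8))
    for i in range(1,k):
        if s[i,4]>8:
            P=C[l==i]; print('ora',s[i],c[i],np.median(P,0),P.min(0),P.max(0))
E
```

```text
scene bench z 0.0009778302300591513 0.9958658854166667
[ 158  246   63   98 2424] [189.0689 299.9715] [ 0.2812 -0.3156 -0.003 ] [ 0.4821 -0.2365  0.1579]
[243 308  35  45 806] [262.8189 330.3524] [ 0.5058 -0.2416 -0.0022] [ 0.5652 -0.1729  0.1178]
[304 367  17  19 268] [312.0373 376.0373] [ 0.6525 -0.2303  0.0691] [ 0.6862 -0.2063  0.1099]
yel [393 183  23  26 253] [403.9249 194.7391] [0.4978 0.1738 0.015 ] [0.4695 0.1593 0.0003] [0.5333 0.195  0.019 ]
yel [519 184  12  28 233] [525.0944 198.0773] [0.6972 0.2118 0.169 ] [0.6445 0.1788 0.0012] [0.7133 0.3971 0.2248]
ora [394 144   6  18  43] [396.2558 152.0233] [0.5247 0.0824 0.2258] [0.5158 0.078  0.2102] [0.5297 0.0988 0.2314]
top bench z -7.718156920666353e-05 0.9961067708333333
[373 168  12  13 131] [378.4809 173.9542] [ 0.6607 -0.2464 -0.002 ] [ 0.7182 -0.2091  0.1091]
[364 226  27  29 426] [376.4836 239.3662] [ 0.5209 -0.2555 -0.0032] [ 0.585  -0.1964  0.1182]
[391 265  41  36 672] [409.2991 281.6949] [ 0.42   -0.3418 -0.0042] [ 0.4952 -0.2513  0.1589]
[395 314  27  28 338] [407.2959 325.9822] [ 0.3317 -0.3126 -0.0046] [ 0.3894 -0.2534  0.1181]
```

```bash
python3 - <<'E'
from h import *
np.set_printoptions(precision=4,suppress=True)
a,_=load("scene","0"); b,_=load("top","0")
ca=cv2.resize(a[240:360,140:300],None,fx=5,fy=5,interpolation=cv2.INTER_CUBIC)[:,:,::-1]
cb=cv2.resize(b[120:300,110:290],None,fx=3.2,fy=3.2,interpolation=cv2.INTER_CUBIC)[:,:,::-1]
cv2.imwrite("pics/c1.png",ca); cv2.imwrite("pics/c2.png",cb)
cc=cv2.resize(b[210:350,345:455],None,fx=4.2,fy=4.2,interpolation=cv2.INTER_CUBIC)[:,:,::-1]; cv2.imwrite("pics/c3.png",cc)
cc=cv2.resize(a[80:290,360:560],None,fx=2.8,fy=2.8,interpolation=cv2.INTER_CUBIC)[:,:,::-1]; cv2.imwrite("pics/c4.png",cc)
E
```

```text
(no output)
```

View pics/c1.png

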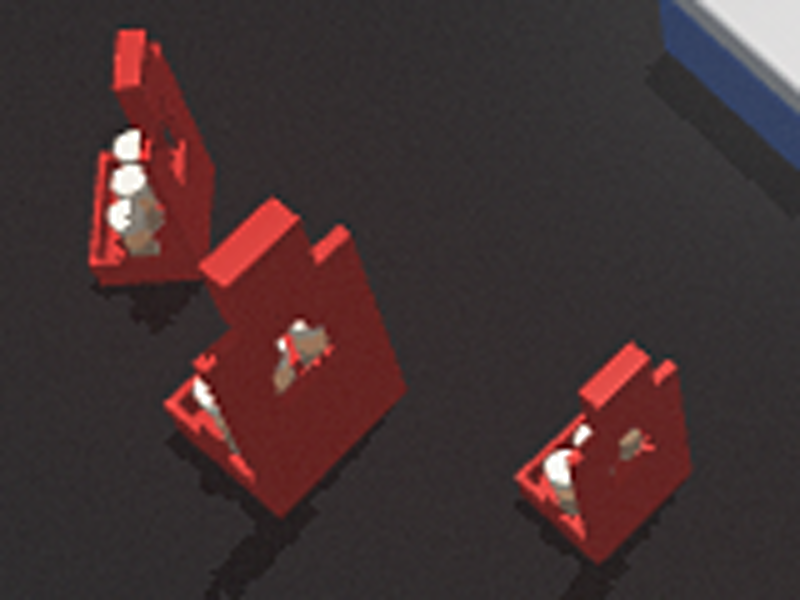

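View pics/c2.png

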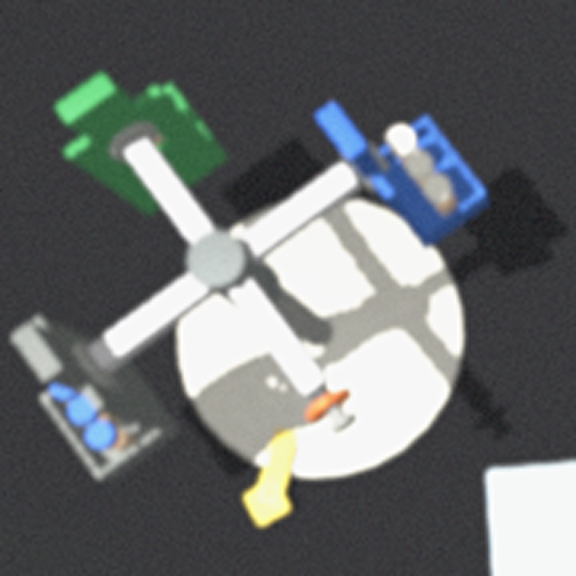

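View pics/c3.png

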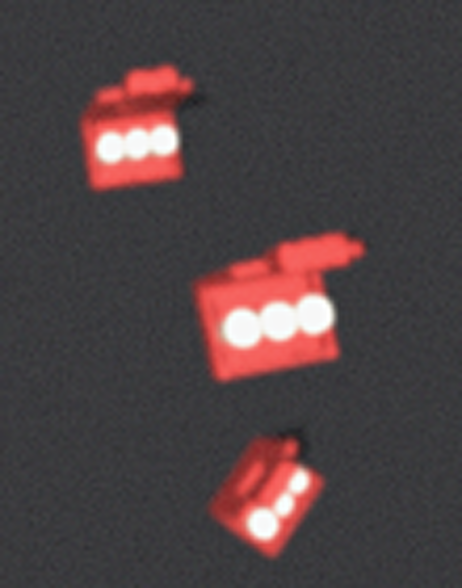

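View pics/c4.png

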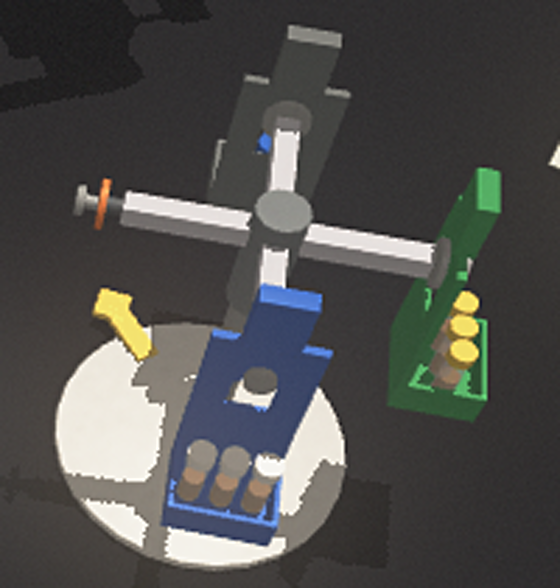

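```bash
cat > m.py <<'E'
from h import *
np.set_printoptions(precision=4,suppress=True)
from scipy.optimize import least_squares
def tree(tag):
    out={}
    for n in("scene","top"):
        im,d=load(n,tag); C=cloud(n,d); hsv=cv2.cvtColor(im,cv2.COLOR_RGB2HSV).astype(int)
        H,S,V=hsv[...,0],hsv[...,1],hsv[...,2]
        near=(abs(C[...,0]-.58)<.3)&(abs(C[...,1]-.2)<.3)&(d>0)
        m=near&(C[...,2]>.003)&(C[...,2]<.03)&(S<60)
        m=cv2.morphologyEx(m.astype(np.uint8),cv2.MORPH_OPEN,np.ones((3,3)))
        k,l,s,c=cv2.connectedComponentsWithStats(m); i=1+np.argmax(s[1:,4]); 
        cs,_=cv2.findContours((l==i).astype(np.uint8),cv2.RETR_EXTERNAL,cv2.CHAIN_APPROX_NONE)
        zd=np.median(C[l==i][:,2])
        pts=max(cs,key=len)[:,0]; P=np.array([onz(n,u,v,.012) for u,v in pts])
        f=lambda p:np.hypot(P[:,0]-p[0],P[:,1]-p[1])-.098
        r=least_squares(f,P[:,:2].mean(0),loss='soft_l1',f_scale=.002)
        print(n,'disc z',zd,'centre',r.x,'mad',np.median(abs(r.fun)))
        m=near&(C[...,2]>.225)&(C[...,2]<.245)&(S<60); 
        m=cv2.morphologyEx(m.astype(np.uint8),cv2.MORPH_OPEN,np.ones((5,5)))
        Q=C[m>0]; 
        k,l,s,c=cv2.connectedComponentsWithStats(m)
        for i in range(1,k):
            if s[i,4]>80:
                (u,v),_=cv2.minEnclosingCircle(np.argwhere(l==i)[:,::-1].astype(np.float32)); Q=C[l==i]
                print(n,'hub?',s[i],c[i],onz(n,*c[i],.235),np.median(Q,0))
        # orange collar, yellow pointer
        for nm,mm in (('ora',(abs(H-11)<6)&(S>130)&(C[...,2]>.19)),('yel',(abs(H-25)<6)&(S>90)&(C[...,2]<.03))):
            mm=mm&near&(V>80)
            q=np.argwhere(mm)[:,::-1]
            if len(q)>5:
                z=.215 if nm=='ora' else .014
                print(n,nm,len(q),q.mean(0),onz(n,*q.mean(0),z),np.median(C[mm],0))
if __name__=="__main__":
    import sys; tree(sys.argv[1])
E
python3 m.py 0
```

```text
scene disc z 0.011625885926865753 centre [0.599  0.1437] mad 0.002732989719694129
scene hub? [447 107  37  14 319] [464.6677 114.0596] [0.5451 0.2188 0.235 ] [0.5453 0.2187 0.2332]
scene hub? [450 148  21  20 332] [459.8554 157.1717] [0.5997 0.1421 0.235 ] [0.5996 0.1414 0.2357]
scene ora 49 [396.2449 152.2653] [0.5192 0.0913 0.215 ] [0.5247 0.0824 0.2258]
scene yel 277 [405.6859 194.7834] [0.5017 0.1782 0.014 ] [0.4981 0.1739 0.0149]
top disc z 0.010959879427432595 centre [0.5991 0.141 ] mad 0.008108759949637757
top hub? [169 193  19  18 285] [177.9263 201.4351] [0.5954 0.1422 0.235 ] [0.5959 0.1424 0.2344]
top ora 27 [211.5926 246.037 ] [0.52   0.0894 0.215 ] [0.5199 0.0861 0.2255]
top yel 113 [193.9027 274.0265] [0.4877 0.1755 0.014 ] [0.4854 0.1749 0.0021]
```

```bash
cat > cad.py <<'E'
from h import *
np.set_printoptions(precision=4,suppress=True)
def tab(tag,z=.155,lo=.148,roi=None):
    res=[]
    for n in("scene","top"):
        im,d=load(n,tag); C=cloud(n,d); hsv=cv2.cvtColor(im,cv2.COLOR_RGB2HSV).astype(int)
        m=((hsv[...,0]<9)|(hsv[...,0]>171))&(hsv[...,1]>120)&(d>0)&(C[...,2]>lo)&(C[...,2]<lo+.02)
        if n=="scene": m&=hsv[...,2]>170
        if roi is not None: m&=(np.hypot(C[...,0]-roi[0],C[...,1]-roi[1])<.08)
        k,l,s,c=cv2.connectedComponentsWithStats(m.astype(np.uint8)); i=1+np.argmax(s[1:,4])
        q=np.argwhere(l==i)[:,::-1]
        P=np.array([onz(n,u,v,z)[:2] for u,v in q])
        ce=P.mean(0); w,V=np.linalg.eigh(np.cov((P-ce).T)); a=V[:,1]; a=a*np.sign(a[1])
        yaw=np.arctan2(-a[0],a[1])  # caddy y axis = a
        r=cv2.minAreaRect(P.astype(np.float32)*1000)
        print(n,len(q),'centre',ce,'yaw',np.degrees(yaw),'sd*sqrt12',np.sqrt(w*12),'rect',r)
        res.append((ce,yaw))
    return res
if __name__=="__main__":
    import sys; tab(sys.argv[1],roi=(.46,-.3))
    # bottom edge of tray etc
    for n in("scene","top"):
        im,d=load(n,"0"); C=cloud(n,d); hsv=cv2.cvtColor(im,cv2.COLOR_RGB2HSV).astype(int)
        m=(d>0)&(hsv[...,1]<60)&(hsv[...,2]>150)&(C[...,2]>.035)&(C[...,2]<.055)&(np.hypot(C[...,0]-.45,C[...,1]+.29)<.06)
        k,l,s,c=cv2.connectedComponentsWithStats(m.astype(np.uint8))
        for i in range(1,k):
            if s[i,4]>5: print(n,'tubes',s[i,4],c[i],onz(n,*c[i],.048))
E
python3 cad.py 0
```

```text
scene 141 centre [ 0.4729 -0.2785] yaw 8.726773792170256 sd*sqrt12 [0.0113 0.0291] rect ((472.88751220703125, -278.4468994140625), (11.143686294555664, 28.953550338745117), 8.937063217163086)
top 108 centre [ 0.4721 -0.2803] yaw 9.74388743654829 sd*sqrt12 [0.012  0.0313] rect ((472.1138000488281, -280.4569091796875), (11.584547996520996, 30.75830078125), 9.721590995788574)
scene tubes 11 [180.1818 318.7273] [ 0.4502 -0.3063  0.048 ]
top tubes 145 [410.6897 286.5103] [ 0.4469 -0.285   0.048 ]
```

Emit:
step_arm --steps '[{"z": -0.03,"az": 6.6,"claw": 0},{"z": -0.03,"az": 6.6,"claw": 0},{"z": -0.03,"az": 6.6,"claw": 0},{"z": -0.03,"az": 6.6,"claw": 0},{"z": -0.03,"az": 6.6,"claw": 0}]' --grip_force 20

```text
validation failed for argument at $.st...
```

Emit:
step_arm --steps '[{"z": -0.01,"az": 6.6,"claw": 0},{"az": 6.6,"claw": 0},{"az": 6.6,"claw": 0},{"az": 6.6,"claw": 0},{"az": 6.6,"claw": 0}]'

```text
validation failed for argument at $.st...
```

Emit:
step_arm --steps '[{"x": 0.0,"y": 0.0,"z": -0.03,"ax": 0.0,"ay": 0.0,"az": 6.6,"claw": 0.0}]' --grip_force 20

```text
time_s: 0.18
ee_pos: [0.2227, 0.5006, 0.2301]
eef_rot: [-3.131, 0.001, 2.61]
force: [0.5, 0.8, -1.1]
grip_width: 0.09
```

Emit:
step_arm --steps '[{"x": 0,"y": 0,"z": -0.03,"ax": 0,"ay": 0,"az": 6.6,"claw": 0},{"x": 0,"y": 0,"z": -0.03,"ax": 0,"ay": 0,"az": 6.6,"claw": 0},{"x": 0,"y": 0,"z": -0.03,"ax": 0,"ay": 0,"az": 6.6,"claw": 0},{"x": 0,"y": 0,"z": -0.03,"ax": 0,"ay": 0,"az": 6.6,"claw": 0},{"x": 0,"y": 0,"z": -0.01,"ax": 0,"ay": 0,"az": 6.6,"claw": 0}]'

```text
time_s: 0.6
ee_pos: [0.2228, 0.5008, 0.3662]
eef_rot: [-3.131, 0.008, 2.006]
force: [0.4, -0.6, 1.2]
grip_width: 0.0571
```

Emit:
step_arm --steps '[{"x": 0,"y": 0,"z": 0,"ax": 0,"ay": 0,"az": 6.6,"claw": 0},{"x": 0,"y": 0,"z": 0,"ax": 0,"ay": 0,"az": 6.6,"claw": 0},{"x": 0,"y": 0,"z": 0,"ax": 0,"ay": 0,"az": 6.6,"claw": 0},{"x": 0,"y": 0,"z": 0,"ax": 0,"ay": 0,"az": 3,"claw": 0},{"x": 0,"y": 0,"z": 0,"ax": 0,"ay": 0,"az": 0,"claw": 0}]'

```text
time_s: 1.02
ee_pos: [0.223, 0.5012, 0.3693]
eef_rot: [-3.137, 0.008, 1.58]
force: [-0.1, 0.0, 0.3]
grip_width: 0.0239
```

Emit:
step_arm --steps '[{"x": -0.03,"y": 0.025,"z": 0,"ax": 0,"ay": 0,"az": 0,"claw": 0},{"x": -0.03,"y": 0.025,"z": 0,"ax": 0,"ay": 0,"az": 0,"claw": 0},{"x": -0.03,"y": 0.025,"z": 0,"ax": 0,"ay": 0,"az": 0,"claw": 0},{"x": -0.03,"y": 0.025,"z": 0,"ax": 0,"ay": 0,"az": 0,"claw": 0},{"x": -0.03,"y": 0.025,"z": 0,"ax": 0,"ay": 0,"az": 0,"claw": 0}]'

```text
time_s: 1.43
ee_pos: [0.3497, 0.3516, 0.367]
eef_rot: [-3.133, 0.011, 1.602]
force: [0.5, -0.5, -0.3]
grip_width: 0.0007
```

Emit:
step_arm --steps '[{"x": -0.03,"y": 0.025,"z": 0,"ax": 0,"ay": 0,"az": 0,"claw": 0},{"x": -0.03,"y": 0.025,"z": 0,"ax": 0,"ay": 0,"az": 0,"claw": 0},{"x": -0.03,"y": 0.025,"z": 0,"ax": 0,"ay": 0,"az": 0,"claw": 0},{"x": -0.03,"y": 0.025,"z": 0,"ax": 0,"ay": 0,"az": 0,"claw": 0},{"x": -0.03,"y": 0.025,"z": 0,"ax": 0,"ay": 0,"az": 0,"claw": 0}]'

```text
time_s: 1.85
ee_pos: [0.4843, 0.1974, 0.3672]
eef_rot: [-3.132, 0.012, 1.616]
force: [1.1, 2.1, 0.3]
grip_width: 0.0004
```

Emit:
step_arm --steps '[{"x": -0.03,"y": 0.025,"z": 0,"ax": 0,"ay": 0,"az": 0,"claw": 0},{"x": -0.03,"y": 0.025,"z": 0,"ax": 0,"ay": 0,"az": 0,"claw": 0},{"x": -0.03,"y": 0.025,"z": 0,"ax": 0,"ay": 0,"az": 0,"claw": 0},{"x": -0.03,"y": 0.025,"z": 0,"ax": 0,"ay": 0,"az": 0,"claw": 0},{"x": 0,"y": 0,"z": 0,"ax": 0,"ay": 0,"az": 0,"claw": 0}]'

```text
time_s: 2.27
ee_pos: [0.5965, 0.0699, 0.3648]
eef_rot: [-3.128, 0.012, 1.624]
force: [-0.4, 0.6, -1.2]
grip_width: 0.0003
```

```bash
cat > go.py <<'E'
import sys,numpy as np
from scipy.spatial.transform import Rotation as R
from station import ctrl
np.set_printoptions(precision=4,suppress=True)
o=ctrl.get_obs(); p=np.array(o['ee_pos']); M=R.from_euler('xyz',o['eef_rot'])
def show(t,yaw):
    T=R.from_euler('xyz',[np.pi,0,np.radians(yaw)])
    print('shift',M.inv().apply(np.array(t)-p),'rot',np.degrees((M.inv()*T).as_rotvec()))
print(p,np.degrees(o['eef_rot']),'F',o['force'],'M',o['moment'],'w',o['grip_width'],'t',o['time_s'])
if len(sys.argv)>4: show([float(a) for a in sys.argv[1:4]],float(sys.argv[4]))
E
python3 go.py .566 .073 .2 90
```

```text
[0.5965 0.0699 0.3648] [-179.2181    0.7035   93.0209] F [-0.3554  0.5627 -1.1973] M [-0.0249  0.1084 -0.006 ] w 0.00034814182137887854 t 2.2667
shift [ 0.0067 -0.0281  0.1651] rot [-0.7631  0.7239  3.0161]
```

Emit:
step_arm --steps '[{"x": 0.007,"y": -0.028,"z": 0.01,"ax": -0.76,"ay": 0.72,"az": 3,"claw": 0},{"x": 0,"y": 0,"z": 0.03,"ax": 0,"ay": 0,"az": 0,"claw": 0},{"x": 0,"y": 0,"z": 0.03,"ax": 0,"ay": 0,"az": 0,"claw": 0},{"x": 0,"y": 0,"z": 0,"ax": 0,"ay": 0,"az": 0,"claw": 0}]'

```text
time_s: 2.6
ee_pos: [0.5686, 0.0728, 0.2904]
eef_rot: [-3.14, -0.0, 1.573]
force: [-0.4, 0.7, -0.9]
grip_width: 0.0004
```

```bash
python3 go.py .566 .073 .2 90;python3 - <<'E'
from h import *
im,_=snap("top","1")
cb=cv2.resize(im[120:300,110:290],None,fx=3.2,fy=3.2,interpolation=cv2.INTER_CUBIC)[:,:,::-1]
cv2.imwrite("pics/c5.png",cb)
E
```

```text
[0.5686 0.0728 0.2904] [-179.8939   -0.0268   90.1051] F [-0.3697  0.6508 -0.8591] M [-0.0776  0.0736 -0.0405] w 0.00039612315586118557 t 2.6
shift [ 0.0001 -0.0025  0.0904] rot [-0.1062 -0.0267  0.1052]
```

View pics/c5.png

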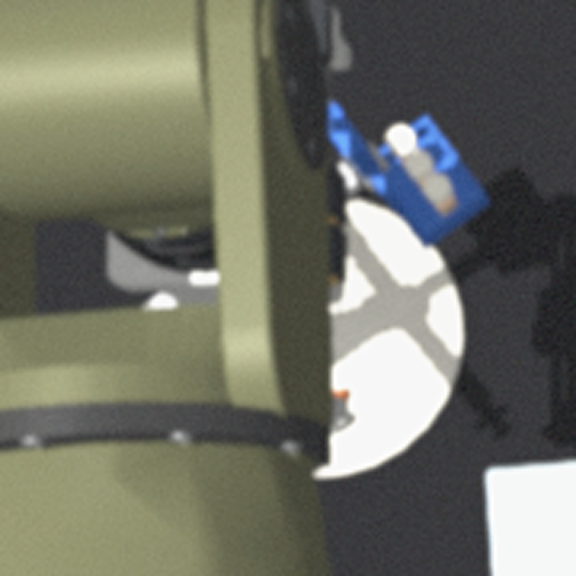

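```bash
python3 - <<'E'
from h import *
im,_=snap("scene","1")
cb=cv2.resize(im[40:290,330:580],None,fx=2.3,fy=2.3,interpolation=cv2.INTER_CUBIC)[:,:,::-1]
cv2.imwrite("pics/c6.png",cb)
E
```

```text
(no output)
```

View pics/c6.png

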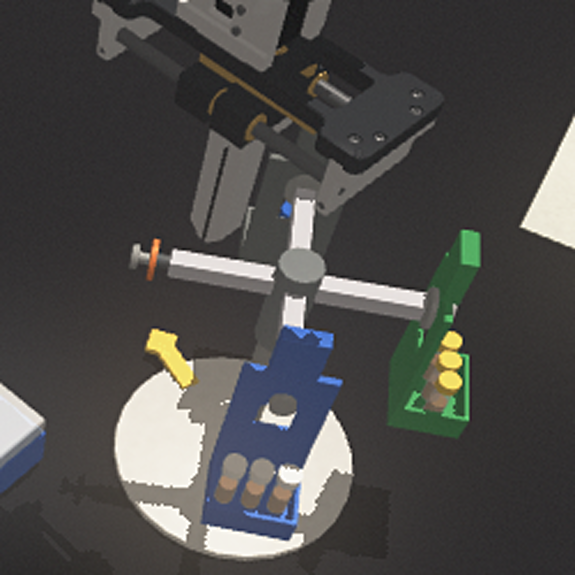

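```bash
python3 - <<'E'
from h import *
from station import ctrl
print(ctrl.get_obs()['grip_width'],proj("scene",[[.5686,.0728,.29],[.5686,.12,.29],[.5686,.0255,.29],[.5686,.0728,.387],[.598,.142,.235]]))
print(proj("top",[[.5686,.0728,.29]]))
im,d=load("scene","1");C=cloud("scene",d)
for u,v in((419,142),(480,128),(427,110)): print(C[v,u])
cv2.imwrite("pics/c7.png",im[:,:,::-1])
E
```

```text
0.00046495465747340645 [[420.34266908 142.40240215]
 [442.70932015 126.41352356]
 [396.82703664 159.21263407]
 [434.83484746  87.59715838]
 [458.97391739 156.5660658 ]]
[[210.87611799 208.94887676]]
[0.57042544 0.06620849 0.29684586]
[0.47641434 0.44681432 0.00152581]
[0.5701649  0.06581142 0.35560311]
```

View pics/c7.png

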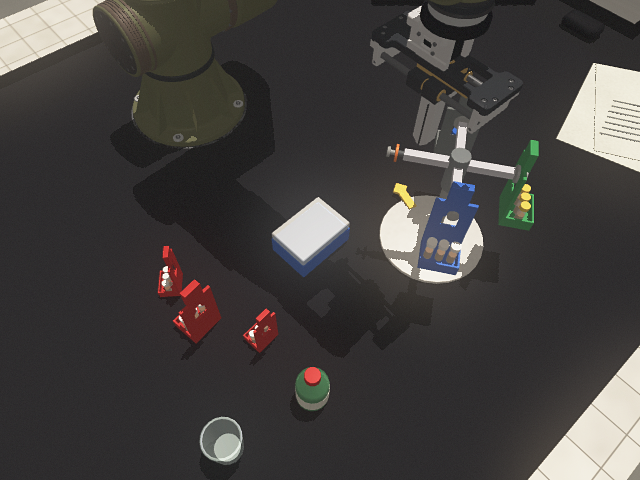

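Emit:
step_arm --steps '[{"x": 0,"y": -0.002,"z": 0.025,"ax": 0,"ay": 0,"az": 0,"claw": 0},{"x": 0,"y": 0,"z": 0.025,"ax": 0,"ay": 0,"az": 0,"claw": 0},{"x": 0,"y": 0,"z": 0.025,"ax": 0,"ay": 0,"az": 0,"claw": 0},{"x": 0,"y": 0,"z": 0.015,"ax": 0,"ay": 0,"az": 0,"claw": 0},{"x": 0,"y": 0,"z": 0,"ax": 0,"ay": 0,"az": 0,"claw": 0}]'

```text
time_s: 3.12
ee_pos: [0.5734, 0.0745, 0.2148]
eef_rot: [3.121, -0.002, 1.579]
force: [0.7, 0.1, -0.4]
grip_width: 0.0005
```

Emit:
step_arm --steps '[{"x": 0,"y": -0.006,"z": 0.013,"ax": 1.0,"ay": 0,"az": 0,"claw": 0},{"x": 0.004,"y": -0.006,"z": 0,"ax": 0,"ay": 0,"az": 0,"claw": 0},{"x": 0.004,"y": -0.006,"z": 0,"ax": 0,"ay": 0,"az": 0,"claw": 0},{"x": 0.0,"y": 0,"z": 0,"ax": 0,"ay": 0,"az": 0,"claw": 0}]'

```text
time_s: 3.45
ee_pos: [0.5563, 0.0836, 0.2065]
eef_rot: [3.134, -0.002, 1.581]
force: [0.1, 0.3, -0.1]
grip_width: 0.0004
```

Emit:
step_arm --steps '[{"x": 0.003,"y": 0,"z": 0.006,"ax": 0.4,"ay": 0,"az": 0,"claw": 0},{"x": 0.004,"y": -0.001,"z": 0,"ax": 0,"ay": 0,"az": 0,"claw": 0},{"x": 0.004,"y": -0.002,"z": 0,"ax": 0,"ay": 0,"az": 0,"claw": 0},{"x": 0.004,"y": -0.002,"z": 0,"ax": 0,"ay": 0,"az": 0,"claw": 0},{"x": 0.004,"y": -0.002,"z": 0,"ax": 0,"ay": 0,"az": 0,"claw": 0}]'

```text
time_s: 3.87
ee_pos: [0.5491, 0.103, 0.2025]
eef_rot: [3.139, 0.0, 1.58]
force: [-0.7, -4.1, -0.2]
grip_width: 0.0006
```

Emit:
step_arm --steps '[{"x": 0.005,"y": -0.0025,"z": 0,"ax": 0,"ay": 0,"az": 0,"claw": 0},{"x": 0.005,"y": -0.0025,"z": 0,"ax": 0,"ay": 0,"az": 0,"claw": 0},{"x": 0.005,"y": -0.0025,"z": 0,"ax": 0,"ay": 0,"az": 0,"claw": 0},{"x": 0.005,"y": -0.0015,"z": 0,"ax": 0,"ay": 0,"az": 0,"claw": 0},{"x": 0.005,"y": -0.001,"z": 0,"ax": 0,"ay": 0,"az": 0,"claw": 0}]'

```text
time_s: 4.28
ee_pos: [0.5384, 0.1306, 0.203]
eef_rot: [3.136, 0.0, 1.58]
force: [2.6, -3.7, -0.6]
grip_width: 0.0007
```

Emit:
step_arm --steps '[{"x": 0.004,"y": -0.001,"z": 0,"ax": 0,"ay": 0,"az": 0,"claw": 0},{"x": 0.004,"y": -0.001,"z": 0,"ax": 0,"ay": 0,"az": 0,"claw": 0},{"x": 0.003,"y": 0,"z": 0,"ax": 0,"ay": 0,"az": 0,"claw": 0},{"x": 0,"y": 0,"z": 0,"ax": 0,"ay": 0,"az": 0,"claw": 0}]'

```text
time_s: 4.62
ee_pos: [0.5359, 0.1438, 0.2031]
eef_rot: [3.135, 0.0, 1.581]
force: [0.7, -0.6, 0.1]
grip_width: 0.0005
```

```bash
python3 - <<'E'
from h import *
im,_=snap("scene","2")
cb=cv2.resize(im[40:290,330:580],None,fx=2.3,fy=2.3,interpolation=cv2.INTER_CUBIC)[:,:,::-1]
cv2.imwrite("pics/c8.png",cb)
E
python3 go.py
```

```text
[0.5359 0.1436 0.2031] [179.6548   0.0049  90.5777] F [0.0631 0.604  0.0237] M [-0.113   0.0652 -0.0253] w 0.00044744075138723066 t 4.6667
```

View pics/c8.png

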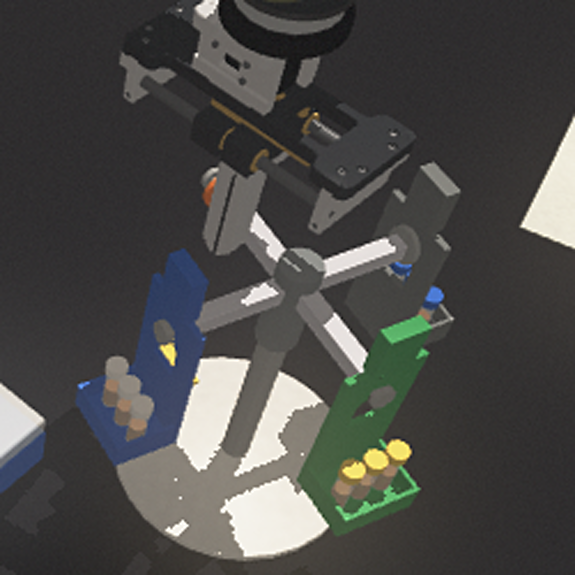

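```bash
cat > ang.py <<'E'
from h import *
import sys
def ang(tag,names=("scene","top"),A=(.598,.142)):
    for n in names:
        im,d=load(n,tag); C=cloud(n,d); hsv=cv2.cvtColor(im,cv2.COLOR_RGB2HSV).astype(int)
        X=C[...,0]-A[0];Y=C[...,1]-A[1];r=np.hypot(X,Y)
        m=(d>0)&(r>.025)&(r<.082)&(abs(C[...,2]-.222)<.006)&(hsv[...,1]<40)&(hsv[...,2]>120)
        a=np.degrees(np.arctan2(Y[m],X[m]))
        b=np.degrees(np.angle(np.mean(np.exp(4j*np.radians(a)))))/4
        for q in (b,b+90,b+180,b-90):
            k=abs((a-q+180)%360-180)<30
            if k.sum()>15:
                P=np.c_[X[m][k],Y[m][k]]; c=P.mean(0); w,V=np.linalg.eigh(np.cov(P.T)); v=V[:,1]*np.sign(V[:,1]@c)
                print(n,k.sum(),'dir',np.degrees(np.arctan2(v[1],v[0]))%360,'perp off',v[0]*c[1]-v[1]*c[0],'mean ang',np.median(a[k])%360)
ang(sys.argv[1],sys.argv[2].split(','))
E
python3 ang.py 0 scene,top; python3 ang.py 2 scene
```

```text
scene 267 dir 35.48242623828327 perp off 0.0035658667138132004 mean ang 39.09915805345794
scene 194 dir 125.17260238759238 perp off -0.0015635883359986433 mean ang 123.49625339946597
scene 258 dir 216.66780525339166 perp off -0.0036713519627293856 mean ang 212.45556473423557
scene 69 dir 270.8152591183264 perp off 0.020300263263967562 mean ang 310.3806911363158
top 266 dir 35.74782738366988 perp off 0.002197235373363835 mean ang 38.07848427318643
top 302 dir 126.16728539270575 perp off 0.0005867211543820056 mean ang 126.92668852995706
top 271 dir 216.28632180619257 perp off -0.0023275791209871506 mean ang 213.63720285032178
top 287 dir 305.8916486483993 perp off -0.000722742180664572 mean ang 304.9587359323516
scene 237 dir 339.26029144885837 perp off 0.007063663990984329 mean ang 346.8036965850995
scene 229 dir 74.09585810390776 perp off -0.0002988041857440605 mean ang 73.6346377760734
scene 132 dir 158.22414848647307 perp off -0.0012103175498611504 mean ang 156.1511438143659
scene 142 dir 254.7060044257653 perp off -0.0007368294225761872 mean ang 254.27474161680038
```

Emit:
step_arm --steps '[{"x": -0.012,"y": 0,"z": 0,"ax": 0,"ay": 0,"az": 0,"claw": 0},{"x": -0.005,"y": 0,"z": -0.02,"ax": 0,"ay": 0,"az": 0,"claw": 0},{"x": 0,"y": 0,"z": -0.035,"ax": 0,"ay": 0,"az": 0,"claw": 0},{"x": 0,"y": 0,"z": -0.035,"ax": 0,"ay": 0,"az": 0,"claw": 0},{"x": 0,"y": 0,"z": -0.03,"ax": 0,"ay": 0,"az": 0,"claw": 0}]'

```text
time_s: 5.08
ee_pos: [0.5327, 0.1234, 0.3201]
eef_rot: [-3.132, -0.0, 1.582]
force: [-0.5, -0.2, 1.3]
grip_width: 0.0004
```

```bash
cat > pt.py <<'E'
from h import *
np.set_printoptions(precision=4,suppress=True)
for n in("scene","top"):
    im,d=load(n,"0"); C=cloud(n,d); hsv=cv2.cvtColor(im,cv2.COLOR_RGB2HSV).astype(int)
    for S in (60,90,120):
        m=(abs(hsv[...,0]-25)<8)&(hsv[...,1]>S)&(hsv[...,2]>110)&(np.hypot(C[...,0]-.49,C[...,1]-.177)<.07)&(C[...,2]<.05)
        k,l,s,c=cv2.connectedComponentsWithStats(m.astype(np.uint8)); i=1+np.argmax(s[1:,4])
        q=np.argwhere(l==i)[:,::-1]
        P=np.array([onz(n,u,v,.014)[:2] for u,v in q]); ce=P.mean(0); w,V=np.linalg.eigh(np.cov(P.T)); v=V[:,1]; v*=-np.sign(v[0])
        t=(P-ce)@v; 
        print(n,S,len(q),ce,'dir',np.degrees(np.arctan2(v[1],v[0])),'ends',ce+v*t.min(),ce+v*t.max(),'from A',np.degrees(np.arctan2(ce[1]-.1435,ce[0]-.597)), 'zmed',np.median(C[l==i][:,2]))
E
python3 pt.py
```

```text
scene 60 273 [0.5    0.1753] dir 163.35356944542139 ends [0.532  0.1658] [0.4683 0.1848] from A 161.8374347084827 zmed 0.014925976744636804
scene 90 267 [0.4995 0.1753] dir 162.853542718182 ends [0.5316 0.1654] [0.4684 0.185 ] from A 161.9072959809972 zmed 0.014936939639926483
scene 120 260 [0.4989 0.1756] dir 163.34243730486065 ends [0.5309 0.1661] [0.4683 0.1848] from A 161.85524735585733 zmed 0.014984082123459197
top 60 242 [0.4966 0.1735] dir 163.55722946460094 ends [0.5317 0.1631] [0.4661 0.1825] from A 163.37960506526582 zmed 0.01226466891697564
top 90 92 [0.4833 0.1774] dir 158.72937733078493 ends [0.5051 0.1689] [0.4665 0.1839] from A 163.40519168077822 zmed 0.0012572238644865674
top 120 28 [0.4798 0.1681] dir 152.93803309180106 ends [0.4984 0.1585] [0.4637 0.1763] from A 168.16446486997626 zmed 0.007739215241604758
```

Emit:
step_arm --steps '[{"x": -0.037,"y": -0.005,"z": 0,"ax": 0,"ay": 0,"az": 0,"claw": 0.04},{"x": -0.037,"y": -0.005,"z": 0,"ax": 0,"ay": 0,"az": 0,"claw": 0.04},{"x": -0.037,"y": -0.005,"z": 0,"ax": 0,"ay": 0,"az": 0,"claw": 0.04},{"x": -0.037,"y": -0.005,"z": 0,"ax": 0,"ay": 0,"az": 0,"claw": 0.04},{"x": -0.037,"y": -0.005,"z": 0,"ax": 0,"ay": 0,"az": 0,"claw": 0.04}]'

```text
time_s: 5.5
ee_pos: [0.5096, -0.0658, 0.3278]
eef_rot: [3.139, -0.004, 1.591]
force: [0.2, 0.4, -0.6]
grip_width: 0.0301
```

Emit:
step_arm --steps '[{"x": -0.037,"y": -0.005,"z": 0,"ax": 0,"ay": 0,"az": 0,"claw": 0.04},{"x": -0.037,"y": -0.005,"z": 0,"ax": 0,"ay": 0,"az": 0,"claw": 0.04},{"x": -0.037,"y": -0.005,"z": 0,"ax": 0,"ay": 0,"az": 0,"claw": 0.04},{"x": -0.037,"y": -0.005,"z": 0,"ax": 0,"ay": 0,"az": 0,"claw": 0.04},{"x": -0.02,"y": -0.005,"z": 0,"ax": 0,"ay": 0,"az": 0,"claw": 0.04}]'

```text
time_s: 5.92
ee_pos: [0.4823, -0.2473, 0.3274]
eef_rot: [3.138, -0.006, 1.589]
force: [0.2, 0.2, -0.2]
grip_width: 0.0401
```

```bash
python3 - <<'E'
from h import *
im,_=snap("top","3")
cv2.imwrite("pics/c9.png",im[:,:,::-1])
im,_=snap("scene","3")
E
python3 ang.py 3 scene,top; python3 m.py 3; python3 go.py .4725 -.2795 .25 99.3
```

```text
scene 267 dir 340.61884230228975 perp off 0.005441567477820876 mean ang 346.5495060010401
scene 226 dir 73.57467471550738 perp off 0.00011816105159391868 mean ang 73.44535206577999
scene 244 dir 162.99336735462973 perp off -0.0036004597603237227 mean ang 159.11086642261324
scene 226 dir 256.5482377717805 perp off -0.0034274235275233555 mean ang 252.5948048957123
top 286 dir 342.74583366007613 perp off 0.0009485719342269775 mean ang 343.7802129076719
top 269 dir 72.85004545857369 perp off 0.0021489401739149313 mean ang 75.20813466839645
top 294 dir 163.18952822127764 perp off -0.0008840404754101999 mean ang 162.40790133078355
top 222 dir 252.8299677487799 perp off -0.0017964605172690988 mean ang 250.5770523424967
scene disc z 0.013151205320607429 centre [0.6005 0.1409] mad 0.008954911014527792
scene hub? [499 123  26  31 314] [511.1146 138.9904] [0.6276 0.2317 0.235 ] [0.6272 0.231  0.2335]
scene hub? [450 148  21  19 328] [459.872  156.8933] [0.5993 0.1425 0.235 ] [0.5995 0.142  0.2358]
scene ora 124 [425.3952 121.2419] [0.5034 0.1767 0.215 ] [0.5062 0.1706 0.2215]
scene yel 45 [411.2444 196.8   ] [0.5123 0.1829 0.014 ] [0.4972 0.1768 0.0155]
top disc z 0.011705145592665 centre [0.6043 0.1285] mad 0.012991822632240912
top hub? [169 193  19  18 285] [177.9754 201.5053] [0.5953 0.1421 0.235 ] [0.5956 0.1425 0.2342]
top ora 37 [163.9189 255.7838] [0.5052 0.1713 0.215 ] [0.5051 0.1669 0.2238]
top yel 100 [193.5  276.13] [0.4832 0.1763 0.014 ] [0.4831 0.1797 0.001 ]
[ 0.4822 -0.2471  0.3272] [179.8332  -0.3437  90.9307] F [ 0.5835 -0.03    0.6025] M [-0.0472  0.0621 -0.0262] w 0.04011136140888457 t 6.0167
shift [-0.0327 -0.0104  0.077 ] rot [ 0.1916 -0.3309 -8.3698]
```

View pics/top3.png

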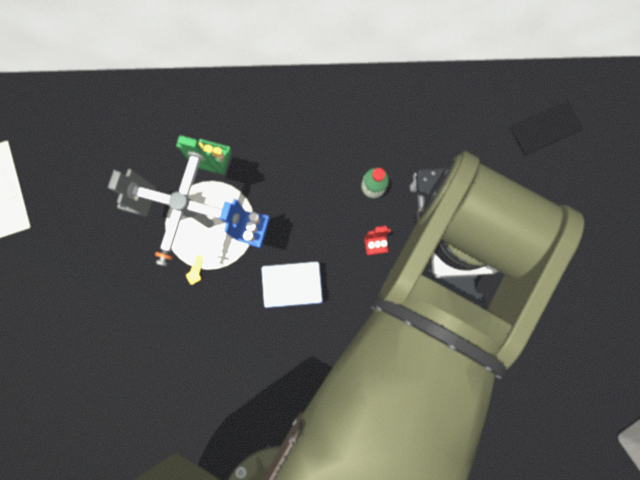

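View pics/scene3.png

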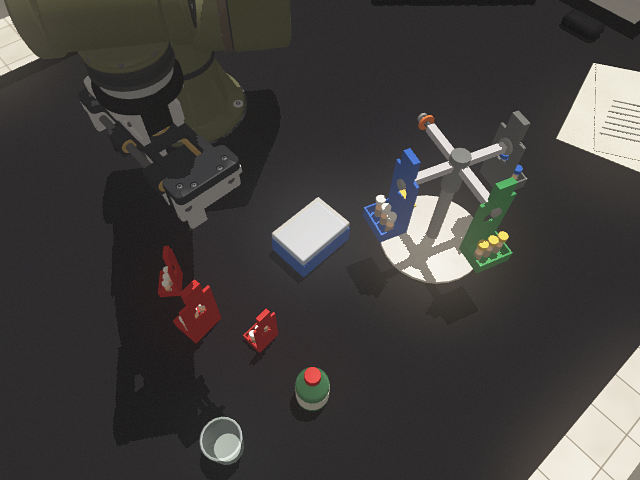

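Emit:
step_arm --steps '[{"x": -0.016,"y": -0.005,"z": 0.02,"ax": 0,"ay": -0.3,"az": -4.2,"claw": 0.04},{"x": -0.015,"y": -0.007,"z": 0.02,"ax": 0,"ay": 0,"az": -4.2,"claw": 0.04},{"x": 0,"y": 0,"z": 0.02,"ax": 0,"ay": 0,"az": 0,"claw": 0.04},{"x": 0,"y": 0,"z": 0,"ax": 0,"ay": 0,"az": 0,"claw": 0.04}]'

```text
time_s: 6.35
ee_pos: [0.4704, -0.2805, 0.266]
eef_rot: [3.135, -0.0, 1.739]
force: [-0.5, 0.6, -0.4]
grip_width: 0.0399
```

```bash
python3 go.py .4725 -.2795 .121 99.3
```

```text
[ 0.4704 -0.2805  0.266 ] [179.6441  -0.0155  99.6421] F [-0.5325  0.5689 -0.4444] M [-0.0597  0.0489 -0.006 ] w 0.03988957051973321 t 6.35
shift [0.0006 0.0013 0.145 ] rot [ 0.3559 -0.0165  0.3421]
```

Emit:
step_arm --steps '[{"x": 0.0006,"y": 0.0013,"z": 0.03,"ax": 0.35,"ay": 0,"az": 0.3,"claw": 0.04},{"x": 0,"y": 0,"z": 0.03,"ax": 0,"ay": 0,"az": 0,"claw": 0.04},{"x": 0,"y": 0,"z": 0.03,"ax": 0,"ay": 0,"az": 0,"claw": 0.04},{"x": 0,"y": 0,"z": 0.01,"ax": 0,"ay": 0,"az": 0,"claw": 0.04},{"x": 0,"y": 0,"z": 0,"ax": 0,"ay": 0,"az": 0,"claw": 0.04}]'

```text
time_s: 6.77
ee_pos: [0.4733, -0.2785, 0.1684]
eef_rot: [3.136, 0.002, 1.734]
force: [-0.5, 0.5, 0.4]
grip_width: 0.0399
```

```bash
python3 go.py .4725 -.2795 .121 99.3;  python3 - <<'E'
from h import *
im,_=snap("scene","4")
cv2.imwrite("pics/c10.png",cv2.resize(im[180:360,120:320],None,fx=3.3,fy=3.3,interpolation=cv2.INTER_CUBIC)[:,:,::-1])
E
```

```text
[ 0.4733 -0.2785  0.1684] [179.7064   0.1348  99.3254] F [-0.5096  0.4558  0.3896] M [-0.002   0.0671  0.0108] w 0.03989727288479916 t 6.7667
shift [-0.0007 -0.0011  0.0474] rot [0.2937 0.1347 0.0258]
```

View pics/c10.png

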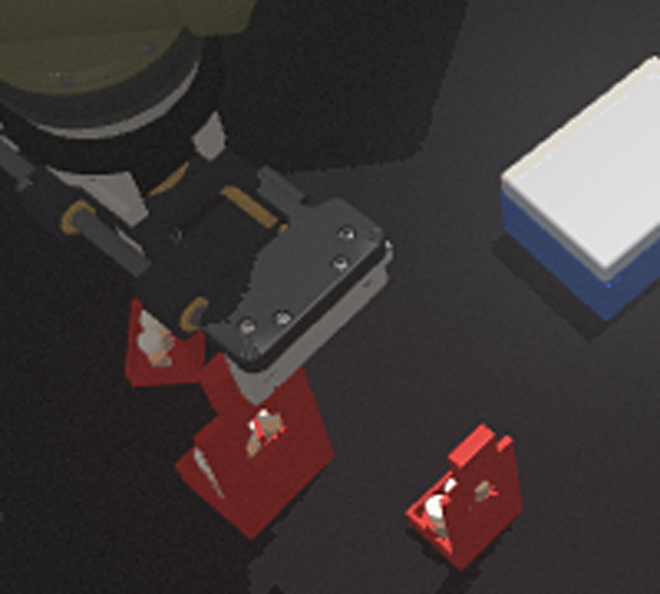

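Emit:
step_arm --steps '[{"x": -0.0007,"y": -0.001,"z": 0.02,"ax": 0.3,"ay": 0.13,"az": 0,"claw": 0.04},{"x": 0,"y": 0,"z": 0.018,"ax": 0,"ay": 0,"az": 0,"claw": 0.04},{"x": 0,"y": 0,"z": 0.008,"ax": 0,"ay": 0,"az": 0,"claw": 0.04},{"x": 0,"y": 0,"z": 0,"ax": 0,"ay": 0,"az": 0,"claw": 0.04}]'

```text
time_s: 7.15
ee_pos: [0.4764, -0.2812, 0.1312]
eef_rot: [3.133, 0.008, 1.734]
force: [0.6, -0.3, 0.1]
grip_width: 0.0399
```

```bash
python3 go.py .4725 -.2795 .121 99.3
```

```text
[ 0.4764 -0.2812  0.1312] [179.4888   0.4701  99.3599] F [ 0.5618 -0.2526  0.0538] M [-0.0551  0.0554  0.0194] w 0.03992052343078922 t 7.15
shift [ 0.0024 -0.0037  0.0101] rot [0.5114 0.4698 0.0619]
```

Emit:
step_arm --steps '[{"x": 0.0024,"y": -0.0037,"z": 0.01,"ax": 0.5,"ay": 0.47,"az": 0,"claw": 0.04},{"x": 0,"y": 0,"z": 0.001,"ax": 0,"ay": 0,"az": 0,"claw": 0.04},{"x": 0,"y": 0,"z": 0,"ax": 0,"ay": 0,"az": 0,"claw": 0.04}]'

```text
time_s: 7.4
ee_pos: [0.4736, -0.2801, 0.1234]
eef_rot: [3.139, 0.002, 1.734]
force: [0.5, -0.4, -0.1]
grip_width: 0.0402
```

```bash
python3 go.py .4725 -.2795 .121 99.3
```

```text
[ 0.4736 -0.2801  0.1234] [179.8272   0.1424  99.3664] F [ 0.4771 -0.4259 -0.0683] M [-0.0651  0.0518  0.011 ] w 0.04018374590331981 t 7.4
shift [ 0.0008 -0.001   0.0024] rot [0.1729 0.1423 0.0666]
```

Emit:
step_arm --steps '[{"x": 0.0008,"y": -0.001,"z": 0.001,"ax": 0.17,"ay": 0.14,"az": 0,"claw": 0.02},{"x": 0,"y": 0,"z": 0,"ax": 0,"ay": 0,"az": 0,"claw": 0.005},{"x": 0,"y": 0,"z": 0,"ax": 0,"ay": 0,"az": 0,"claw": 0.005},{"x": 0,"y": 0,"z": 0,"ax": 0,"ay": 0,"az": 0,"claw": 0.005},{"x": 0,"y": 0,"z": 0,"ax": 0,"ay": 0,"az": 0,"claw": 0.005}]' --grip_force 30

```text
time_s: 7.82
ee_pos: [0.473, -0.2799, 0.1245]
eef_rot: [3.14, 0.002, 1.734]
force: [-0.2, -0.1, -1.6]
grip_width: 0.0119
```

Emit:
step_arm --steps '[{"x": 0,"y": 0,"z": 0,"ax": 0,"ay": 0,"az": 0,"claw": 0.005},{"x": 0,"y": 0,"z": 0,"ax": 0,"ay": 0,"az": 0,"claw": 0.005}]'

```text
time_s: 7.98
ee_pos: [0.473, -0.2798, 0.1245]
eef_rot: [3.14, 0.002, 1.734]
force: [-0.1, 0.3, -0.8]
grip_width: 0.0119
```

```bash
python3 go.py .4725 -.2795 .121 99.3
```

```text
[ 0.473  -0.2798  0.1245] [179.9094   0.0877  99.3658] F [-0.087   0.309  -0.8249] M [-0.0851  0.0165 -0.0112] w 0.011916533816916982 t 7.9833
shift [ 0.0004 -0.0005  0.0034] rot [0.0907 0.0876 0.0658]
```

Emit:
step_arm --steps '[{"x": 0,"y": 0,"z": -0.008,"ax": 0,"ay": 0,"az": 0,"claw": 0.005},{"x": 0,"y": 0,"z": -0.015,"ax": 0,"ay": 0,"az": 0,"claw": 0.005},{"x": 0,"y": 0,"z": -0.025,"ax": 0,"ay": 0,"az": 0,"claw": 0.005},{"x": 0,"y": 0,"z": -0.025,"ax": 0,"ay": 0,"az": 0,"claw": 0.005},{"x": 0,"y": 0,"z": -0.025,"ax": 0,"ay": 0,"az": 0,"claw": 0.005}]'

```text
time_s: 8.4
ee_pos: [0.4706, -0.2782, 0.2219]
eef_rot: [-3.135, -0.007, 1.734]
force: [-0.5, 0.1, -2.0]
grip_width: 0.012
```

Emit:
step_arm --steps '[{"x": 0,"y": 0,"z": -0.025,"ax": 0,"ay": 0,"az": 0,"claw": 0.005},{"x": 0,"y": 0,"z": -0.025,"ax": 0,"ay": 0,"az": 0,"claw": 0.005},{"x": 0,"y": 0,"z": -0.02,"ax": 0,"ay": 0,"az": 0,"claw": 0.005},{"x": 0,"y": 0,"z": -0.01,"ax": 0,"ay": 0,"az": 0,"claw": 0.005},{"x": 0,"y": 0,"z": 0,"ax": 0,"ay": 0,"az": 0,"claw": 0.005}]'

```text
time_s: 8.82
ee_pos: [0.4711, -0.2784, 0.3142]
eef_rot: [-3.141, -0.001, 1.734]
force: [0.4, 0.2, -1.9]
grip_width: 0.0118
```

```bash
python3 go.py .445 .0 .3 73;python3 - <<'E'
from h import *
im,_=snap("scene","5")
cv2.imwrite("pics/c11.png",cv2.resize(im[120:360,80:320],None,fx=2.4,fy=2.4,interpolation=cv2.INTER_CUBIC)[:,:,::-1])
E
```

```text
[ 0.4711 -0.2784  0.3142] [-179.9598   -0.0442   99.3635] F [ 0.3631  0.1905 -1.9454] M [-0.0853  0.0086  0.005 ] w 0.011769086156338572 t 8.8167
shift [0.279  0.0196 0.0144] rot [-0.0496 -0.0342 26.3635]
```

View pics/c11.png

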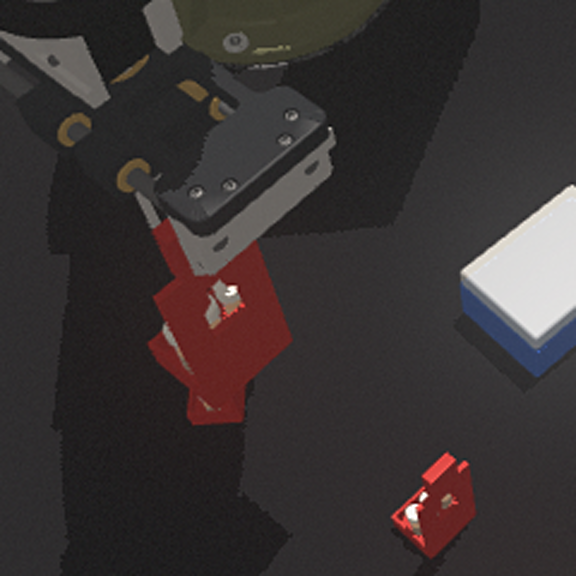

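Emit:
step_arm --steps '[{"x": 0.015,"y": 0,"z": 0,"ax": 0,"ay": 0,"az": 5.3,"claw": 0.005},{"x": 0.02,"y": 0,"z": 0,"ax": 0,"ay": 0,"az": 5.3,"claw": 0.005},{"x": 0.02,"y": 0,"z": 0,"ax": 0,"ay": 0,"az": 5.3,"claw": 0.005},{"x": 0.02,"y": 0,"z": 0,"ax": 0,"ay": 0,"az": 5.3,"claw": 0.005},{"x": 0.02,"y": 0,"z": 0,"ax": 0,"ay": 0,"az": 5,"claw": 0.005}]'

```text
time_s: 9.28
ee_pos: [0.472, -0.1832, 0.3079]
eef_rot: [-3.132, -0.001, 1.256]
force: [-0.3, 0.6, -1.3]
grip_width: 0.0117
```

```bash
python3 go.py .445 .17 .3 73
```

```text
[ 0.472  -0.1832  0.3079] [-179.456    -0.0838   71.9449] F [-0.2503  0.593  -1.2904] M [-0.1039  0.0128 -0.0083] w 0.011726833267469153 t 9.2833
shift [ 0.3274 -0.135   0.0097] rot [-0.5432 -0.0888 -1.0547]
```

Emit:
step_arm --steps '[{"x": 0.025,"y": -0.0104,"z": 0,"ax": -0.5,"ay": 0,"az": -1,"claw": 0.005},{"x": 0.025,"y": -0.0104,"z": 0,"ax": 0,"ay": 0,"az": 0,"claw": 0.005},{"x": 0.025,"y": -0.0104,"z": 0,"ax": 0,"ay": 0,"az": 0,"claw": 0.005},{"x": 0.025,"y": -0.0104,"z": 0,"ax": 0,"ay": 0,"az": 0,"claw": 0.005},{"x": 0.025,"y": -0.0104,"z": 0,"ax": 0,"ay": 0,"az": 0,"claw": 0.005}]'

```text
time_s: 9.7
ee_pos: [0.4576, -0.0428, 0.3021]
eef_rot: [-3.132, -0.001, 1.265]
force: [0.1, -0.3, -1.6]
grip_width: 0.0115
```

Emit:
step_arm --steps '[{"x": 0.025,"y": -0.0104,"z": 0,"ax": 0,"ay": 0,"az": 0,"claw": 0.005},{"x": 0.025,"y": -0.0104,"z": 0,"ax": 0,"ay": 0,"az": 0,"claw": 0.005},{"x": 0.025,"y": -0.0104,"z": 0,"ax": 0,"ay": 0,"az": 0,"claw": 0.005},{"x": 0.02,"y": -0.008,"z": 0,"ax": 0,"ay": 0,"az": 0,"claw": 0.005},{"x": 0.01,"y": -0.004,"z": 0,"ax": 0,"ay": 0,"az": 0,"claw": 0.005}]'

```text
time_s: 10.12
ee_pos: [0.4441, 0.078, 0.2975]
eef_rot: [-3.124, 0.001, 1.266]
force: [-0.0, -0.2, -0.8]
grip_width: 0.0119
```

```bash
python3 go.py .4578 .186 .268 72.9
```

```text
[0.4441 0.078  0.2975] [-178.9914    0.0353   72.543 ] F [-0.0213 -0.2249 -0.8148] M [-0.0403 -0.0007 -0.0045] w 0.01185772468359757 t 10.1167
shift [ 0.1072 -0.0188  0.0298] rot [-1.0087  0.0321 -0.3573]
```

Emit:
step_arm --steps '[{"x": 0.022,"y": -0.004,"z": 0.006,"ax": -1,"ay": 0,"az": -0.36,"claw": 0.005},{"x": 0.022,"y": -0.004,"z": 0.006,"ax": 0,"ay": 0,"az": 0,"claw": 0.005},{"x": 0.022,"y": -0.004,"z": 0.006,"ax": 0,"ay": 0,"az": 0,"claw": 0.005},{"x": 0.022,"y": -0.004,"z": 0.006,"ax": 0,"ay": 0,"az": 0,"claw": 0.005},{"x": 0.01,"y": -0.001,"z": 0.003,"ax": 0,"ay": 0,"az": 0,"claw": 0.005}]'

```text
time_s: 10.53
ee_pos: [0.454, 0.1817, 0.2651]
eef_rot: [-3.137, 0.004, 1.274]
force: [-0.7, -0.7, -0.4]
grip_width: 0.0115
```

```bash
python3 go.py .4578 .186 .268 72.9
```

```text
[0.454  0.1817 0.2651] [-179.7516    0.2199   72.9763] F [-0.6677 -0.6533 -0.3816] M [-0.0131 -0.0259  0.0154] w 0.011545840196784993 t 10.5333
shift [ 0.0052  0.0024 -0.003 ] rot [-0.2483  0.22    0.0758]
```

Emit:
step_arm --steps '[{"x": 0.0045,"y": 0.0024,"z": -0.003,"ax": -0.25,"ay": 0.22,"az": 0,"claw": 0.005},{"x": 0,"y": 0,"z": 0,"ax": 0,"ay": 0,"az": 0,"claw": 0.005},{"x": 0,"y": 0,"z": 0,"ax": 0,"ay": 0,"az": 0,"claw": 0.005}]'

```text
time_s: 10.78
ee_pos: [0.4572, 0.186, 0.2659]
eef_rot: [-3.138, 0.003, 1.276]
force: [0.4, -0.7, -3.0]
grip_width: 0.012
```

```bash
python3 go.py .4578 .186 .268 72.9; python3 - <<'E'
from h import *
im,_=snap("scene","6")
cv2.imwrite("pics/c12.png",cv2.resize(im[30:230,350:550],None,fx=2.9,fy=2.9,interpolation=cv2.INTER_CUBIC)[:,:,::-1])
im,_=snap("top","6")
cv2.imwrite("pics/c13.png",cv2.resize(im[150:350,80:280],None,fx=2.9,fy=2.9,interpolation=cv2.INTER_CUBIC)[:,:,::-1])
E
```

```text
[0.4572 0.186  0.2659] [-179.8179    0.1435   73.1302] F [ 0.4407 -0.7458 -2.9508] M [-0.0698  0.0556 -0.0117] w 0.012006315430731189 t 10.7833
shift [ 0.0002  0.0006 -0.0021] rot [-0.1818  0.1439  0.23  ]
```

View pics/c12.png

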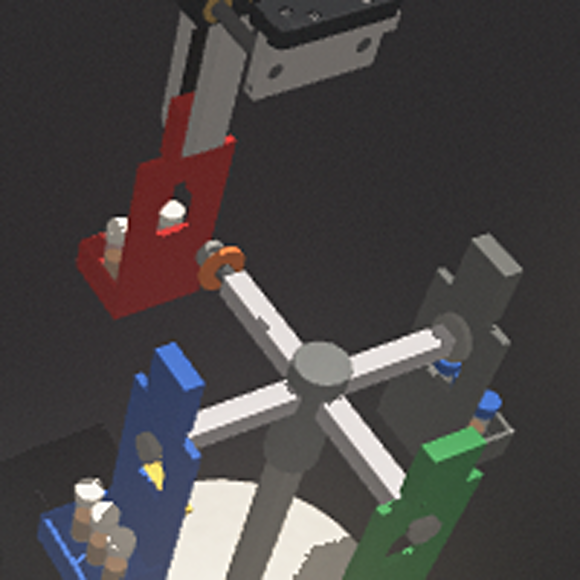

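View pics/c13.png

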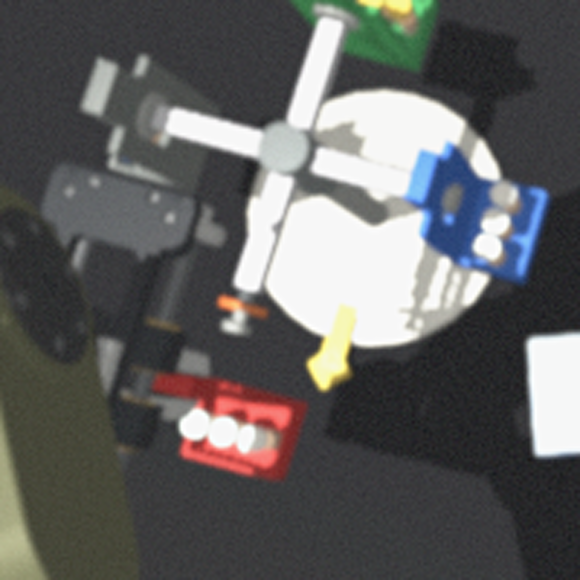

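```bash
python3 - <<'E'
from h import *
np.set_printoptions(precision=4,suppress=True)
tcp=np.array([.4572,.186,.2659]); yaw=np.radians(-17+.13); X=np.array([np.cos(yaw),np.sin(yaw),0]);Y=np.array([-np.sin(yaw),np.cos(yaw),0]);Z=np.array([0,0,1.])
im,d=load("scene","6"); C=cloud("scene",d); hsv=cv2.cvtColor(im,cv2.COLOR_RGB2HSV).astype(int)
red=((hsv[...,0]<9)|(hsv[...,0]>171))&(hsv[...,1]>120)&(hsv[...,2]>40)
L=(C-tcp); lx,ly,lz=L@X,L@Y,L@Z
m=red&(abs(lx)<.02)&(abs(ly)<.06)&(lz>-.13)&(lz<.03)
# plane fit of plate back face
pm=m&(lz<-.012)&(hsv[...,2]<190)
P=C[pm]; 
for _ in range(4):
    c=P.mean(0); nrm=np.linalg.svd(P-c)[2][2]; nrm*=np.sign(nrm@X); r=(P-c)@nrm; P=P[abs(r)<2*r.std()+1e-4]
print('plate n',len(P),'normal',nrm,'yaw',np.degrees(np.arctan2(nrm[1],nrm[0])),'pitch',np.degrees(np.arcsin(nrm[2])),'offset of face from tcp along n',(c-tcp)@nrm, r.std())
Q=(C[pm]-tcp); print('y range',np.percentile(Q@Y,[0,1,99,100]),'z',np.percentile(Q@Z,[0,1,99,100]))
# keyhole: cast rays on back-face plane, non-red inside
o=np.array(par("scene")[3]); f0=tcp+.0025*X
vv,uu=np.mgrid[60:160,380:440]; pts=[]
H=np.zeros((480,640),bool);yy=np.zeros((480,640));zz=yy.copy()
for u,v in zip(uu.ravel(),vv.ravel()):
    o,r=ray("scene",u,v); p=o+r*((f0-o)@X)/(r@X); q=p-tcp; yy[v,u]=q@Y; zz[v,u]=q@Z
    if abs(yy[v,u])<.03 and -.1245<zz[v,u]<-.007: H[v,u]=True
hole=H&~red
k,l,s,c=cv2.connectedComponentsWithStats(hole.astype(np.uint8))
for i in range(1,k):
    if s[i,4]>10: print('hole',s[i],c[i],'y',yy[l==i].min(),yy[l==i].max(),'z',zz[l==i].min(),zz[l==i].max())
inn=H&red; print('plate on-face y',yy[inn].min(),yy[inn].max(),'z',zz[inn].min())
# pin parts
for n in("scene","top"):
    im,d=load(n,"6"); C=cloud(n,d)
    print(n,'line pts',proj(n,[np.array([.5963-.9558*r,.1434+.294*r,.215]) for r in (.085,.095,.105,.115)]))
E
```

```text
plate n 1140 normal [ 0.9569 -0.2905 -0.0035] yaw -16.8893959201111 pitch -0.20208021176800417 offset of face from tcp along n 0.002763230187654243 0.0008426298494356502
y range [-0.0297 -0.0294  0.0306  0.0321] z [-0.1254 -0.1218 -0.0127 -0.012 ]Traceback (most recent call last):
  File "<stdin>", line 20, in <module>
  File "h.py", line 17, in ray
    f,cx,cy,o,M=par(n); return o,M@np.array([(u-cx)/f,-(v-cy)/f,-1.])
                ~~~^^^
  File "h.py", line 10, in par
    p=vision.camera_params(n); f=240/np.tan(np.radians(p['fov_y']/2))
ValueError: time passes only in moves, steps and waits
```

```bash
sed -i 's/^def par(n):/import functools\n@functools.lru_cache(None)\ndef par(n):/' h.py; python3 - <<'E'
from h import *
np.set_printoptions(precision=4,suppress=True)
A=np.array([.5963,.1434,.215]); a=np.radians(162.9); U=np.array([np.cos(a),np.sin(a),0]); N=np.array([-U[1],U[0],0])
for n in("scene","top"):
  for tag in ("3","6"):
    im,d=load(n,tag); C=cloud(n,d)-A; hsv=cv2.cvtColor(im,cv2.COLOR_RGB2HSV).astype(int)
    r,t,z=C@U,C@N,C[...,2]
    m=(d>0)&(abs(t)<.03)&(abs(z)<.03)&(r>.087)&(r<.125)&~((hsv[...,0]<9)&(hsv[...,1]>120)&(hsv[...,2]<120))
    o=m&(abs(hsv[...,0]-11)<7)&(hsv[...,1]>110); g=m&(hsv[...,1]<70)
    for nm,k in(('ora',o),('grey',g)):
        if k.sum()>4: print(n,tag,nm,k.sum(),'r',np.percentile(r[k],[2,50,98]),'t',np.percentile(t[k],[2,50,98]),'z',np.percentile(z[k],[2,50,98]))
    b=(d>0)&(r>.03)&(r<.08)&(abs(t)<.012)&(abs(z-.007)<.004)&(hsv[...,1]<50)
    print(n,tag,'bar top t',np.percentile(t[b],[1,50,99]),'z',np.median(z[b]))
E
```

```text
scene 3 ora 133 r [0.0917 0.0939 0.0979] t [-0.0162  0.0001  0.0107] z [-0.0112  0.0064  0.0168]
scene 3 grey 59 r [0.0874 0.1059 0.11  ] t [-0.0083  0.0001  0.0051] z [-0.0013  0.0055  0.0096]
scene 3 bar top t [-0.0101 -0.0013  0.0048] z 0.007989878354812213
scene 6 ora 128 r [0.0919 0.0939 0.0975] t [-0.0161  0.0004  0.0105] z [-0.0104  0.006   0.0159]
scene 6 grey 60 r [0.0874 0.1054 0.1098] t [-0.0078 -0.0005  0.0052] z [-0.0001  0.006   0.0098]
scene 6 bar top t [-0.0105 -0.0011  0.005 ] z 0.007931153365890592
top 3 ora 43 r [0.0923 0.0953 0.0978] t [-0.0103  0.0039  0.0138] z [-0.0045  0.0088  0.0157]
top 3 grey 69 r [0.0875 0.1047 0.1105] t [-0.0052  0.0014  0.0075] z [-0.0038  0.0037  0.0084]
top 3 bar top t [-0.0075  0.0002  0.0067] z 0.006382535634801928
top 6 ora 40 r [0.0928 0.0952 0.0978] t [-0.011   0.0042  0.0133] z [-0.0013  0.0084  0.015 ]
top 6 grey 75 r [0.0875 0.1038 0.1104] t [-0.0058  0.0015  0.0077] z [-0.002   0.0042  0.0101]
top 6 bar top t [-0.0075  0.0002  0.007 ] z 0.00631724226435007
```

Emit:
step_arm --steps '[{"x": 0.0003,"y": 0.002,"z": -0.002,"ax": -0.18,"ay": 0.14,"az": 0.23,"claw": 0.005},{"x": 0,"y": 0.005,"z": 0,"ax": 0,"ay": 0,"az": 0,"claw": 0.005},{"x": 0,"y": 0.005,"z": 0,"ax": 0,"ay": 0,"az": 0,"claw": 0.005},{"x": 0,"y": 0.003,"z": 0,"ax": 0,"ay": 0,"az": 0,"claw": 0.005},{"x": 0,"y": 0,"z": 0,"ax": 0,"ay": 0,"az": 0,"claw": 0.005}]'

```text
time_s: 11.3
ee_pos: [0.4738, 0.1787, 0.2698]
eef_rot: [3.138, -0.002, 1.268]
force: [-0.6, 0.4, -1.5]
grip_width: 0.0122
```

```bash
cat >> go.py <<'E'
a=np.radians(162.9); U=np.array([np.cos(a),np.sin(a),0]); N=np.array([-U[1],U[0],0]); q=p-np.array([.5963,.1434,.2445])
print('r',q@U,'t',q@N,'above home',q[2],'Fr(out)',o['force']@U,'Ft',o['force']@N)
E
python3 go.py .4711 .1819 .268 72.9
```

```text
[0.4738 0.1787 0.2698] [179.8222  -0.0996  72.6426] F [-0.6258  0.424  -1.4956] M [-0.1095  0.0949  0.0203] w 0.012165830067540387 t 11.3
shift [ 0.0022 -0.0035  0.0018] rot [ 0.178  -0.0992 -0.2575]
r 0.1274607547408558 t 0.0022808600459641613 above home 0.0253205911560907 Fr(out) 0.7228346749076516 Ft -0.22122414789056674
```

Emit:
step_arm --steps '[{"x": 0.0025,"y": 0,"z": 0.0018,"ax": 0.18,"ay": -0.1,"az": -0.25,"claw": 0.005},{"x": 0,"y": 0,"z": 0,"ax": 0,"ay": 0,"az": 0,"claw": 0.005},{"x": 0,"y": 0,"z": 0,"ax": 0,"ay": 0,"az": 0,"claw": 0.005}]'

```text
time_s: 11.55
ee_pos: [0.4749, 0.1809, 0.2677]
eef_rot: [-3.141, 0.0, 1.272]
force: [-1.4, 1.2, -1.5]
grip_width: 0.0118
```

```bash
python3 go.py .4711 .1819 .268 72.9; python3 - <<'E'
from h import *
im,_=snap("scene","7")
cv2.imwrite("pics/c14.png",cv2.resize(im[60:160,370:470],None,fx=5.8,fy=5.8,interpolation=cv2.INTER_CUBIC)[:,:,::-1])
E
```

```text
[0.4749 0.1809 0.2677] [-179.9561    0.0235   72.8745] F [-1.3843  1.1872 -1.4576] M [-0.0865  0.0856 -0.0177] w 0.011846619464357252 t 11.55
shift [-0.0002 -0.0039 -0.0003] rot [-0.0439  0.0235 -0.0255]
r 0.1270594070189919 t -0.00018959882555367167 above home 0.023152479776010093 Fr(out) 1.6721494481460983 Ft -0.7276455967884827
```

View pics/c14.png

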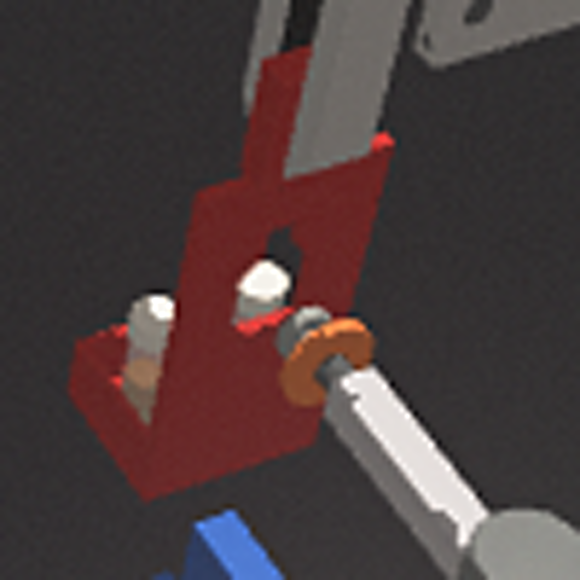

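Emit:
step_arm --steps '[{"x": 0,"y": 0.003,"z": 0,"ax": 0,"ay": 0,"az": 0,"claw": 0.005},{"x": 0,"y": 0.003,"z": 0,"ax": 0,"ay": 0,"az": 0,"claw": 0.005},{"x": 0,"y": 0.002,"z": 0,"ax": 0,"ay": 0,"az": 0,"claw": 0.005},{"x": 0,"y": 0,"z": 0,"ax": 0,"ay": 0,"az": 0,"claw": 0.005}]'

```text
time_s: 11.93
ee_pos: [0.4831, 0.1787, 0.2676]
eef_rot: [-3.141, 0.0, 1.273]
force: [-0.8, 0.1, -1.6]
grip_width: 0.0118
```

```bash
python3 go.py .4711 .1819 .268 72.9
```

```text
[0.4831 0.1787 0.2676] [-179.9539    0.0263   72.9214] F [-0.7792  0.0727 -1.6336] M [-0.0883  0.029   0.0138] w 0.01182682986687098 t 11.9333
shift [-0.0004 -0.0124 -0.0004] rot [-0.0461  0.0263  0.0214]
r 0.11859369946608521 t -0.0004033650572159899 above home 0.023086946782525153 Fr(out) 0.766173289515522 Ft 0.1596520933784042
```

Emit:
step_arm --steps '[{"x": 0,"y": 0.002,"z": -0.0003,"ax": 0,"ay": 0,"az": 0,"claw": 0.005},{"x": 0,"y": 0.002,"z": 0,"ax": 0,"ay": 0,"az": 0,"claw": 0.005},{"x": 0,"y": 0.002,"z": 0,"ax": 0,"ay": 0,"az": 0,"claw": 0.005},{"x": 0,"y": 0,"z": 0,"ax": 0,"ay": 0,"az": 0,"claw": 0.005}]'

```text
time_s: 12.27
ee_pos: [0.4895, 0.1766, 0.2679]
eef_rot: [-3.141, 0.0, 1.273]
force: [-0.9, 1.2, -1.4]
grip_width: 0.0118
```

```bash
python3 go.py .4711 .1819 .268 72.9
```

```text
[0.4895 0.1766 0.2679] [-179.9535    0.0265   72.9145] F [-0.859   1.1561 -1.3556] M [-0.0186  0.0676 -0.0041] w 0.011774324368387554 t 12.2667
shift [-0.0004 -0.0191 -0.0001] rot [-0.0465  0.0265  0.0145]
r 0.11186349409849612 t -0.00036908674764277605 above home 0.023418802768297442 Fr(out) 1.1609736895786527 Ft -0.8523590818937342
```

Emit:
step_arm --steps '[{"x": 0,"y": 0.0015,"z": 0,"ax": 0,"ay": 0,"az": 0,"claw": 0.005},{"x": 0,"y": 0.0015,"z": 0,"ax": 0,"ay": 0,"az": 0,"claw": 0.005},{"x": 0,"y": 0,"z": 0,"ax": 0,"ay": 0,"az": 0,"claw": 0.005}]'

```text
time_s: 12.52
ee_pos: [0.4927, 0.1756, 0.2679]
eef_rot: [-3.141, 0.0, 1.273]
force: [0.0, 0.4, -2.5]
grip_width: 0.0119
```

```bash
python3 go.py .4711 .1819 .268 72.9; python3 - <<'E'
from h import *
im,_=snap("scene","8")
cv2.imwrite("pics/c15.png",cv2.resize(im[60:160,370:470],None,fx=5.8,fy=5.8,interpolation=cv2.INTER_CUBIC)[:,:,::-1])
E
```

```text
[0.4927 0.1756 0.2679] [-179.9535    0.0242   72.9097] F [ 0.0411  0.4476 -2.4846] M [-0.0804  0.1003 -0.0302] w 0.011864829752275052 t 12.5167
shift [-0.0004 -0.0225 -0.0001] rot [-0.0465  0.0242  0.0097]
r 0.10848443642136597 t -0.00035082594262138695 above home 0.023410688422899506 Fr(out) 0.09238796558814455 Ft -0.4399203315465639
```

View pics/c15.png

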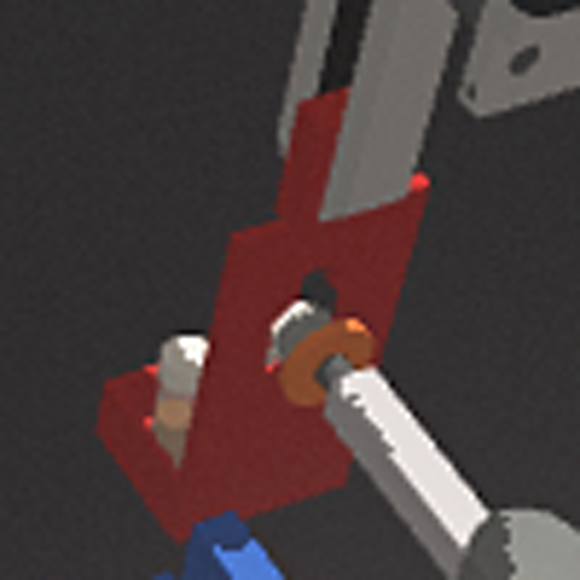

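Emit:
step_arm --steps '[{"x": 0,"y": 0.0015,"z": 0,"ax": 0,"ay": 0,"az": 0,"claw": 0.005},{"x": 0,"y": 0.0015,"z": 0,"ax": 0,"ay": 0,"az": 0,"claw": 0.005},{"x": 0,"y": 0.0015,"z": 0,"ax": 0,"ay": 0,"az": 0,"claw": 0.005}]'

```text
time_s: 12.82
ee_pos: [0.4971, 0.1744, 0.268]
eef_rot: [-3.141, 0.0, 1.273]
force: [0.4, 0.4, -1.7]
grip_width: 0.0116
```

```bash
python3 go.py
```

```text
[0.4971 0.1744 0.268 ] [-179.9562    0.0197   72.9231] F [ 0.3609  0.4142 -1.701 ] M [-0.0338  0.0724 -0.0193] w 0.011593553412043633 t 12.8167
r 0.10396533228282069 t -0.00040643156804868053 above home 0.02350792686419073 Fr(out) -0.22313786893326598 Ft -0.5020190406802054
```

Emit:
step_arm --steps '[{"x": 0,"y": 0.001,"z": 0,"ax": 0,"ay": 0,"az": 0,"claw": 0.005},{"x": 0,"y": 0.001,"z": 0,"ax": 0,"ay": 0,"az": 0,"claw": 0.005}]'

```text
time_s: 12.98
ee_pos: [0.4993, 0.1737, 0.268]
eef_rot: [-3.141, 0.0, 1.273]
force: [-0.2, 0.6, -2.0]
grip_width: 0.0118
```

Emit:
step_arm --steps '[{"x": 0,"y": 0.001,"z": 0,"ax": 0,"ay": 0,"az": 0,"claw": 0.005}]'

```text
time_s: 13.07
ee_pos: [0.5003, 0.1733, 0.268]
eef_rot: [-3.141, 0.0, 1.273]
force: [-0.5, -0.3, -2.2]
grip_width: 0.0118
```

```bash
python3 go.py
```

```text
[0.5003 0.1733 0.268 ] [-179.9538    0.0208   72.9204] F [-0.4514 -0.294  -2.1583] M [-0.0665  0.0042  0.0253] w 0.011844840958317872 t 13.0667
r 0.10051594732482734 t -0.0004039403243780035 above home 0.0234738033345957 Fr(out) 0.34500954414193136 Ft 0.41378505199538107
```

Close to the expected contact; 1 mm rows, checking each.

Emit:
step_arm --steps '[{"x": 0,"y": 0.001,"z": 0,"ax": 0,"ay": 0,"az": 0,"claw": 0.005}]'

```text
time_s: 13.15
ee_pos: [0.5009, 0.1732, 0.2679]
eef_rot: [-3.139, 0.001, 1.273]
force: [-7.1, 2.1, 1.0]
grip_width: 0.0115
```

Emit:
step_arm --steps '[{"x": 0,"y": 0.001,"z": 0,"ax": 0,"ay": 0,"az": 0,"claw": 0.005}]'

```text
time_s: 13.23
ee_pos: [0.5012, 0.1732, 0.2679]
eef_rot: [-3.137, 0.001, 1.273]
force: [-8.4, 1.5, 2.4]
grip_width: 0.0121
```

Emit:
step_arm --steps '[{"x": 0,"y": 0.0005,"z": 0,"ax": 0,"ay": 0,"az": 0,"claw": 0.005},{"x": 0,"y": 0,"z": 0,"ax": 0,"ay": 0,"az": 0,"claw": 0.005}]'

```text
time_s: 13.4
ee_pos: [0.5008, 0.1733, 0.2679]
eef_rot: [-3.134, 0.001, 1.274]
force: [-0.9, -0.6, -0.7]
grip_width: 0.0116
```

```bash
python3 go.py; python3 - <<'E'
from h import *
im,_=snap("scene","9")
cv2.imwrite("pics/c16.png",cv2.resize(im[60:160,370:470],None,fx=5.8,fy=5.8,interpolation=cv2.INTER_CUBIC)[:,:,::-1])
im,_=snap("top","9")
E
python3 ang.py 9 scene,top
```

```text
[0.5008 0.1733 0.2679] [-179.5673    0.0638   72.9775] F [-0.884  -0.5718 -0.6785] M [-0.0945  0.1763  0.0329] w 0.011607323325984452 t 13.4
r 0.10011043769435864 t -0.0005005870699143059 above home 0.023401932662570346 Fr(out) 0.6767589216728529 Ft 0.8064596077079881
scene 271 dir 340.70939507643226 perp off 0.0052855424356127445 mean ang 346.2870743497442
scene 230 dir 73.54262974856296 perp off 0.0001613573558794188 mean ang 73.68093576197087
scene 231 dir 162.91925673129944 perp off -0.003945685669861582 mean ang 158.35288038010202
scene 137 dir 256.59027700659107 perp off -0.0026540841915131032 mean ang 253.9852105469685
top 283 dir 342.65131128997933 perp off 0.0010142872354191295 mean ang 343.6104336526694
top 301 dir 163.24527792514445 perp off -0.0008172219728825019 mean ang 162.37356774407425
top 219 dir 252.85557924770202 perp off -0.0017893841603586098 mean ang 250.82616143545687
```

View pics/c16.png

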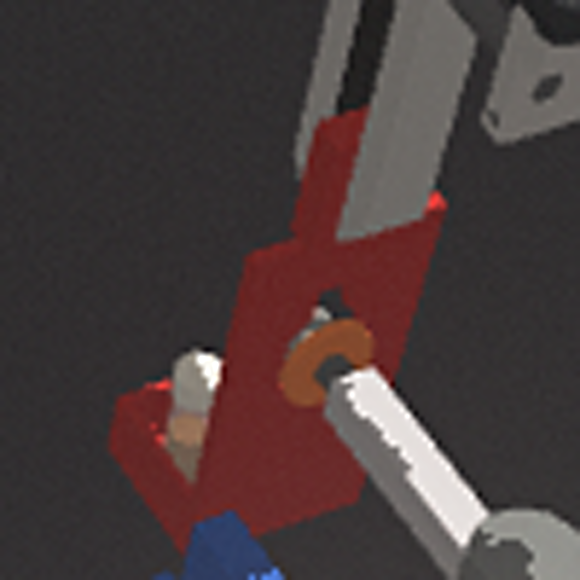

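Emit:
step_arm --steps '[{"x": 0,"y": -0.0008,"z": 0.001,"ax": -0.4,"ay": 0,"az": 0,"claw": 0.005},{"x": 0,"y": 0,"z": 0.002,"ax": 0,"ay": 0,"az": 0,"claw": 0.005},{"x": 0,"y": 0,"z": 0.002,"ax": 0,"ay": 0,"az": 0,"claw": 0.005}]'

```text
time_s: 13.75
ee_pos: [0.5004, 0.1735, 0.2629]
eef_rot: [3.14, 0.0, 1.274]
force: [-2.0, -0.0, -0.2]
grip_width: 0.0121
```

```bash
python3 go.py
```

```text
[0.5004 0.1735 0.2629] [179.8896   0.0274  72.9683] F [-1.9966 -0.029  -0.2292] M [ 0.0263  0.5359 -0.035 ] w 0.012071670709809594 t 13.75
r 0.10052884828123747 t -0.0006028128606391813 above home 0.018375002550264696 Fr(out) 1.8998574929877057 Ft 0.6148027996971241
```

Emit:
step_arm --steps '[{"x": 0,"y": 0,"z": 0,"ax": 0,"ay": 0,"az": 0,"claw": 0.005}]'

```text
time_s: 13.83
ee_pos: [0.5003, 0.1735, 0.2624]
eef_rot: [3.14, 0.001, 1.274]
force: [1.2, 0.5, -1.6]
grip_width: 0.012
```

```bash
python3 go.py
```

```text
[0.5003 0.1735 0.2624] [179.9001   0.0388  72.9672] F [ 1.1724  0.4647 -1.6406] M [-0.0117  0.2544  0.0074] w 0.01202714056833997 t 13.8333
r 0.10056797615551104 t -0.000541288136863047 above home 0.017892825457746564 Fr(out) -0.9839754956770668 Ft -0.7888996961561827
```

Emit:
step_arm --steps '[{"x": 0,"y": -0.0005,"z": 0.002,"ax": 0,"ay": 0,"az": 0,"claw": 0.005},{"x": 0,"y": 0,"z": 0.002,"ax": 0,"ay": 0,"az": 0,"claw": 0.005},{"x": 0,"y": 0,"z": 0.001,"ax": 0,"ay": 0,"az": 0,"claw": 0.005}]'

```text
time_s: 14.08
ee_pos: [0.5002, 0.1735, 0.2568]
eef_rot: [3.139, 0.001, 1.273]
force: [0.0, -1.1, -2.4]
grip_width: 0.0118
```

```bash
python3 go.py
```

```text
[0.5002 0.1735 0.2568] [179.8493   0.0405  72.9613] F [ 0.016  -1.0657 -2.4362] M [-0.044   0.1367  0.0295] w 0.011823173378824775 t 14.0833
r 0.10074206488585043 t -0.0004929196376627813 above home 0.012346659606309318 Fr(out) -0.3286723382434274 Ft 1.0138505793137809
```

Emit:
step_arm --steps '[{"x": 0,"y": 0,"z": 0.002,"ax": 0,"ay": 0,"az": 0,"claw": 0.005},{"x": 0,"y": 0,"z": 0.002,"ax": 0,"ay": 0,"az": 0,"claw": 0.005}]'

```text
time_s: 14.25
ee_pos: [0.5003, 0.1735, 0.2526]
eef_rot: [3.139, 0.001, 1.273]
force: [-1.5, 0.3, -1.8]
grip_width: 0.0121
```

Emit:
step_arm --steps '[{"x": 0,"y": 0,"z": 0.002,"ax": 0,"ay": 0,"az": 0,"claw": 0.005}]'

```text
time_s: 14.33
ee_pos: [0.5003, 0.1734, 0.2503]
eef_rot: [3.139, 0.001, 1.273]
force: [-0.5, 0.9, -0.8]
grip_width: 0.0117
```

```bash
python3 go.py
```

```text
[0.5003 0.1734 0.2503] [179.8391   0.0338  72.9523] F [-0.4641  0.9433 -0.8225] M [0.0202 0.1833 0.0047] w 0.011695464829813597 t 14.3333
r 0.10061847172509916 t -0.0004786245281688422 above home 0.005830471504908119 Fr(out) 0.7209181750675319 Ft -0.7651763270119608
```

Emit:
step_arm --steps '[{"x": 0,"y": 0,"z": 0.0015,"ax": 0,"ay": 0,"az": 0,"claw": 0.005}]'

```text
time_s: 14.42
ee_pos: [0.5003, 0.1734, 0.2485]
eef_rot: [3.139, 0.001, 1.273]
force: [0.0, 0.2, -2.0]
grip_width: 0.0118
```

Emit:
step_arm --steps '[{"x": 0,"y": 0,"z": 0.0015,"ax": 0,"ay": 0,"az": 0,"claw": 0.005}]'

```text
time_s: 14.5
ee_pos: [0.5003, 0.1734, 0.2468]
eef_rot: [3.139, 0.001, 1.273]
force: [-0.0, -0.8, -1.9]
grip_width: 0.0116
```

Emit:
step_arm --steps '[{"x": 0,"y": 0,"z": 0.001,"ax": 0,"ay": 0,"az": 0,"claw": 0.005}]'

```text
time_s: 14.58
ee_pos: [0.5003, 0.1734, 0.2455]
eef_rot: [3.139, 0.001, 1.273]
force: [-0.8, 0.3, -1.8]
grip_width: 0.0121
```

```bash
python3 go.py
```

```text
[0.5003 0.1734 0.2455] [179.8519   0.0482  72.95  ] F [-0.7806  0.3003 -1.7907] M [-0.0594  0.1424  0.0196] w 0.012116133104706009 t 14.5833
r 0.10059756891877947 t -0.00041622146402969134 above home 0.0010491385255120556 Fr(out) 0.8344164394067907 Ft -0.05747136496666698
```

Emit:
step_arm --steps '[{"x": 0,"y": 0,"z": 0.001,"ax": 0,"ay": 0,"az": 0,"claw": 0.005}]'

```text
time_s: 14.67
ee_pos: [0.5003, 0.1734, 0.2444]
eef_rot: [3.139, 0.001, 1.273]
force: [-0.5, 0.1, -0.7]
grip_width: 0.012
```

Emit:
step_arm --steps '[{"x": 0,"y": 0,"z": 0.001,"ax": 0,"ay": 0,"az": 0,"claw": 0.005}]'

```text
time_s: 14.75
ee_pos: [0.5003, 0.1734, 0.2438]
eef_rot: [3.139, 0.001, 1.273]
force: [-3.6, 0.3, 8.3]
grip_width: 0.012
```

Emit:
step_arm --steps '[{"x": 0,"y": 0,"z": 0,"ax": 0,"ay": 0,"az": 0,"claw": 0.005},{"x": 0,"y": 0,"z": 0,"ax": 0,"ay": 0,"az": 0,"claw": 0.005}]'

```text
time_s: 14.92
ee_pos: [0.5003, 0.1734, 0.2443]
eef_rot: [3.138, 0.0, 1.273]
force: [-1.0, -0.1, -1.2]
grip_width: 0.0118
```

```bash
python3 go.py; python3 - <<'E'
from h import *
im,_=snap("scene","10")
cv2.imwrite("pics/c17.png",cv2.resize(im[60:160,370:470],None,fx=5.8,fy=5.8,interpolation=cv2.INTER_CUBIC)[:,:,::-1])
E
```

```text
[0.5003 0.1734 0.2443] [179.8097   0.0157  72.9545] F [-1.0302 -0.0984 -1.2247] M [-0.157   0.3076 -0.0324] w 0.011751317674203274 t 14.9167
r 0.10060771896041645 t -0.00048504614857371566 above home -0.0002212424986343664 Fr(out) 0.9557222128506613 Ft 0.3969798868018419
```

View pics/c17.png

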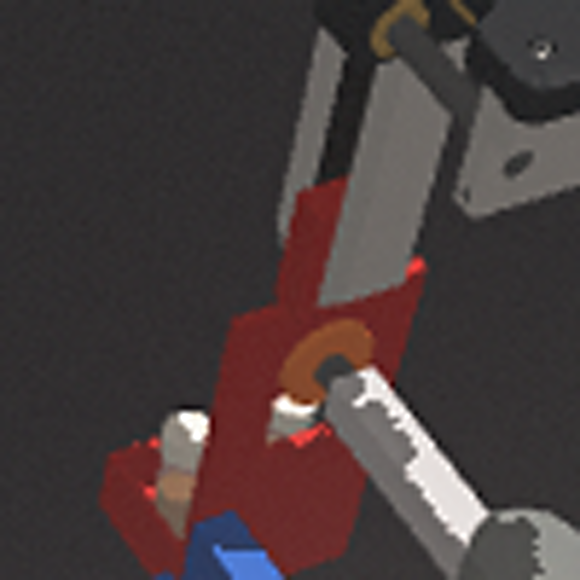

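Emit:
step_arm --steps '[{"x": 0,"y": 0,"z": 0,"ax": 0,"ay": 0,"az": 0,"claw": 0.014},{"x": 0,"y": 0,"z": 0,"ax": 0,"ay": 0,"az": 0,"claw": 0.018},{"x": 0,"y": 0,"z": 0,"ax": 0,"ay": 0,"az": 0,"claw": 0.024},{"x": 0,"y": 0,"z": 0,"ax": 0,"ay": 0,"az": 0,"claw": 0.03},{"x": 0,"y": 0,"z": 0,"ax": 0,"ay": 0,"az": 0,"claw": 0.03}]'

```text
time_s: 15.38
ee_pos: [0.5008, 0.1735, 0.2444]
eef_rot: [3.137, -0.0, 1.273]
force: [0.9, -1.0, 0.3]
grip_width: 0.0297
```

```bash
python3 go.py; python3 - <<'E'
from h import *
im,_=snap("scene","11")
cv2.imwrite("pics/c18.png",cv2.resize(im[50:170,370:490],None,fx=4.8,fy=4.8,interpolation=cv2.INTER_CUBIC)[:,:,::-1])
E
```

```text
[0.5008 0.1735 0.2444] [179.7407  -0.0229  72.9516] F [ 0.9417 -0.988   0.2815] M [-0.0722  0.1149  0.0314] w 0.02968258745763819 t 15.3833
r 0.10017796607399373 t -0.0006794549255452575 above home -0.00010917681932565149 Fr(out) -1.1905366851650152 Ft 0.6674443665948455
```

View pics/c18.png

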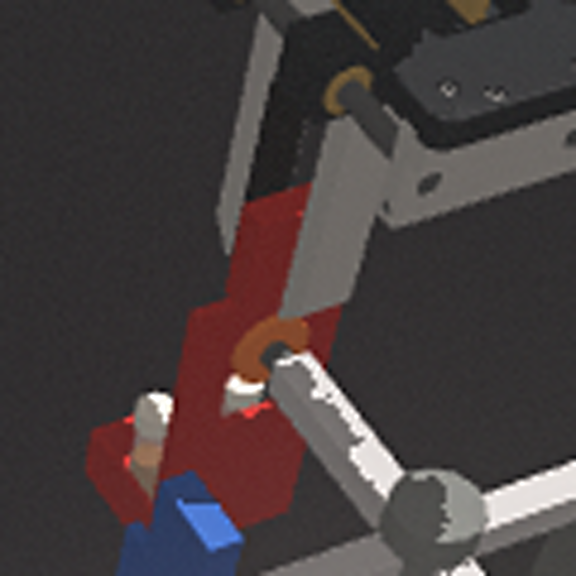

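Released and hanging. Retreat straight up.

Emit:
step_arm --steps '[{"x": 0,"y": 0,"z": -0.008,"ax": 0,"ay": 0,"az": 0,"claw": 0.03},{"x": 0,"y": 0,"z": -0.015,"ax": 0,"ay": 0,"az": 0,"claw": 0.03},{"x": 0,"y": 0,"z": -0.02,"ax": 0,"ay": 0,"az": 0,"claw": 0.03},{"x": 0,"y": 0,"z": -0.025,"ax": 0,"ay": 0,"az": 0,"claw": 0.03},{"x": 0,"y": 0,"z": -0.025,"ax": 0,"ay": 0,"az": 0,"claw": 0.03}]'

```text
time_s: 15.85
ee_pos: [0.4989, 0.1732, 0.3379]
eef_rot: [-3.139, 0.004, 1.273]
force: [0.2, 0.2, -1.6]
grip_width: 0.0298
```

Emit:
step_arm --steps '[{"x": 0,"y": -0.035,"z": -0.01,"ax": 0,"ay": 0,"az": 0,"claw": 0.03},{"x": 0,"y": -0.035,"z": 0,"ax": 0,"ay": 0,"az": 0,"claw": 0.03},{"x": 0,"y": -0.03,"z": 0,"ax": 0,"ay": 0,"az": 0,"claw": 0.03},{"x": 0.03,"y": 0,"z": 0,"ax": 0,"ay": 0,"az": 0,"claw": 0.03},{"x": 0.03,"y": 0,"z": 0,"ax": 0,"ay": 0,"az": 0,"claw": 0.03}]'

```text
time_s: 16.27
ee_pos: [0.4172, 0.2585, 0.3583]
eef_rot: [3.135, -0.003, 1.268]
force: [1.2, 0.0, 0.1]
grip_width: 0.0301
```

Emit:
step_arm --steps '[{"x": 0.03,"y": 0,"z": 0,"ax": 0,"ay": 0,"az": 0,"claw": 0.03},{"x": 0.03,"y": 0,"z": 0,"ax": 0,"ay": 0,"az": 0,"claw": 0.03},{"x": 0.03,"y": 0,"z": 0,"ax": 0,"ay": 0,"az": 0,"claw": 0.03},{"x": 0.03,"y": 0,"z": 0,"ax": 0,"ay": 0,"az": 0,"claw": 0.03},{"x": 0,"y": 0,"z": 0,"ax": 0,"ay": 0,"az": 0,"claw": 0.03}]'

```text
time_s: 16.68
ee_pos: [0.4526, 0.3819, 0.3626]
eef_rot: [3.132, -0.007, 1.27]
force: [0.2, -0.3, 0.2]
grip_width: 0.0301
```

```bash
python3 go.py; python3 - <<'E'
from h import *
np.set_printoptions(precision=4,suppress=True)
snap("scene","12"); im,d=snap("scene","13"); snap("top","13")
cv2.imwrite("pics/c19.png",cv2.resize(im[20:270,330:580],None,fx=2.3,fy=2.3,interpolation=cv2.INTER_CUBIC)[:,:,::-1])
# caddy plate relative to pin
A=np.array([.5963,.1434,.215]); a=np.radians(162.9); U=np.array([np.cos(a),np.sin(a),0]); N=np.array([-U[1],U[0],0])
for n in ("scene","top"):
    im,d=load(n,"13"); C=cloud(n,d)-A; hsv=cv2.cvtColor(im,cv2.COLOR_RGB2HSV).astype(int)
    r,t,z=C@U,C@N,C[...,2]
    red=((hsv[...,0]<6)|(hsv[...,0]>171))&(hsv[...,1]>120)&(d>0)&(abs(t)<.05)&(r>.08)&(r<.17)&(z>-.15)
    print(n,red.sum(),'t',np.percentile(t[red],[1,99]),'z',np.percentile(z[red],[.5,99.5]),'r',np.percentile(r[red],[1,99]))
    if n=="scene":
        m=red&(hsv[...,2]<190)&(abs(r-.098)<.01)&(z<.02); P=C[m]
        for _ in range(4):
            c=P.mean(0); nr=np.linalg.svd(P-c)[2][2]; nr*=-np.sign(nr@U); e=(P-c)@nr; P=P[abs(e)<2*e.std()+1e-4]
        print('plate r',c@U,'yaw',np.degrees(np.arctan2(nr[1],nr[0])),'pitch deg',np.degrees(np.arcsin(nr[2])))
E
python3 ang.py 13 top
```

```text
[0.4526 0.3819 0.3626] [179.4535  -0.3942  72.7536] F [ 0.2402 -0.2644  0.1507] M [-0.0704  0.1134  0.0065] w 0.030077117669260453 t 16.6833
r 0.20742404514742632 t -0.1856809875022517 above home 0.11811294154348162 Fr(out) -0.307297628951926 Ft 0.18211486831310278
scene 1570 t [-0.0314  0.0287] z [-0.0927  0.0622] r [0.0937 0.1432]
plate r 0.0969066371720031 yaw -16.97287250208282 pitch deg 1.628713152319429
top 743 t [-0.027   0.0315] z [-0.0943  0.0617] r [0.0955 0.1455]
top 281 dir 342.5761410152677 perp off 0.001096833691850447 mean ang 343.51502317202016
top 266 dir 72.78926097111382 perp off 0.0022142369662748688 mean ang 75.25511119419528
top 293 dir 163.30524988538735 perp off -0.001050888837837301 mean ang 162.22029012955022
top 226 dir 252.77539610393134 perp off -0.001799596054116363 mean ang 250.50985062379146
```

View pics/c19.png

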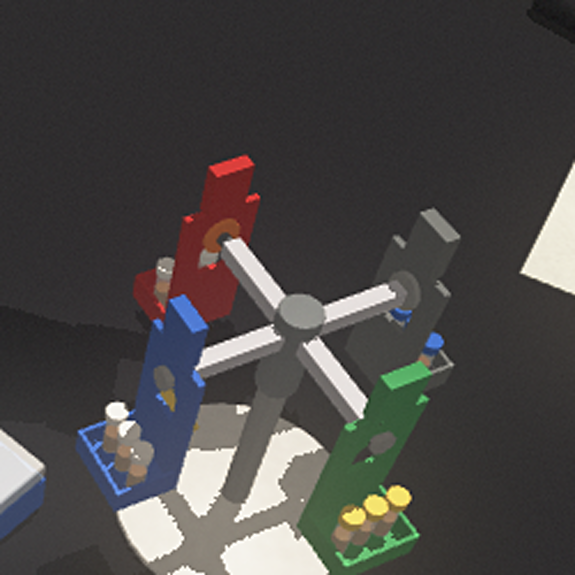

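View pics/top13.png

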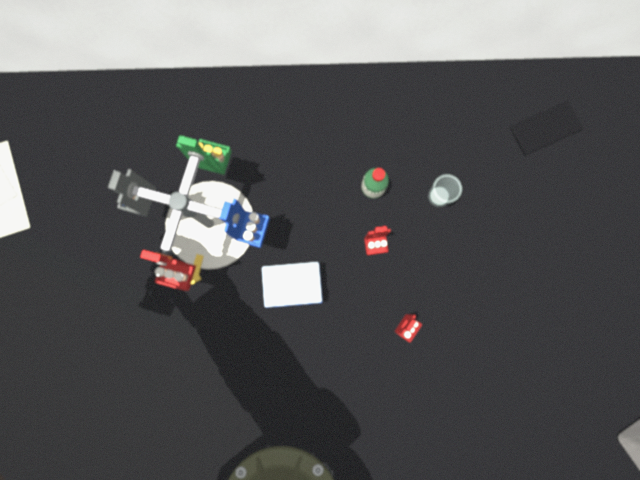

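```bash
python3 -c "
from station import ticket
print(ticket.hand_in())"
```

```text
the job is handed in; nothing more can be done
None
```

The red caddy is hanging fully home on the empty branch, released, with the arm clear of everything. I handed the job in at about 17 s of the 72 s allowed; hand-in gives no verdict.

- **Carousel:** I pushed the empty branch sideways with the closed fingers, at about 4 N. It now points at 162.9°, against about 163° for the yellow pointer. The later pictures showed it had not moved since.
- **Caddy:** I chose the 155 mm one of the three red ones; the other two are only 118 mm high. I gripped it by the tab and slid the keyhole over the pin head. The plate met the collar at about 8 N, which puts the pin extension at about 6 mm. I then lowered it 23.5 mm until it seated, with a jump of about 10 N, and let go.
- **Last checks:**
  - The tab top is 62 mm above the pin line (60 mm nominal).
  - The caddy is centred sideways within about 2 mm.
  - It leans about 1.6°.
  - The bottle, tip box and beaker look to be where they started.
- **Disagreements:** The two cameras differed by about 2 to 3 mm on the pin's sideways position, so I went between them; the keyhole and slot went on without noticeable side force. While lowering, a brief 0.5 N m moment showed up, and it dropped after I backed off half a millimetre or so.

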